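# Put away the paint-mixing pots

### The arm

A 6-joint arm with a two-finger parallel gripper is mounted at the origin on the work surface. World frame = base frame: x ahead of the robot, y to its left, z up, the work surface at z = 0. Lengths are in m, angles in rad, forces in N, time in s.
With the tool pointing down it reaches from about 0.325 to 0.9 m from the base axis. Payload 6.1 kg.
Tool frame: the origin (TCP) lies at the very end of the fingers, on their centre line; the grasp point (between the pads) lies 19 mm behind it; z points along the fingers, y is the line along which they close (so a half turn about z gives the same grasp; the last joint's range is limited). The gripper opens to 85 mm and grips with 20 to 120 N. Pads are 22 mm wide; open, the fingers measure 114 mm over their backs; the gripper's body (76 mm by 85 mm) begins 54 mm behind the grasp point. The pads swing forward as they close: fully open they stand 13 mm farther back than shut.
Start: joints at [-1.401, 0.22, 1.526, -0, 1.395, -0.126], TCP at [0.182, -0.598, 0.231] pointing down, gripper open.
Joint ranges: [-2.98, 2.98], [-0.91, 2.08], [0.09, 2.57], [-1.24, 4.39], [0.2, 2.65], [-2.68, 2.68]. Speed limits (rad/s): [2.57, 2.57, 3.01, 3.14, 3.14, 3.14].

### API

Orientations are given as a unit quaternion [w, x, y, z].
In Python, from workcell import r gives the robot as it stands.
- The arm moves only by the shell command python3 -m crank 'ROWS' [FORCE]. ROWS is JSON, a list of rows, each a list of 7 numbers: the turn, a rotation vector about the tool's x, y, z scaled (see below), then the shift along the tool's x, y, z scaled (see below), then the opening, from 0 (shut) to 1 (fully open). In form: [[wx, wy, wz, dx, dy, dz, gripper], ...]. A call has 1 to 12 rows; each row is the pose to reach, as a shift and turn from the pose commanded when the call began, along the tool's axes at that moment, turning the shorter way round; what a row does not reach only later rows make up. The controller multiplies each number of a shift by 80 mm and each number of a turn by pi rad. A row lasts 1/12 s, in which the tool goes at most 41.7 mm and 7.16 degrees, less where a joint would pass 70% of its speed; a pose out of reach is approached as far as the arm can. A call with a number of a shift or a turn outside -1 to 1 is refused whole. A call with a gripper value outside its range is refused whole. The fingers move at their own pace and stop on an object; FORCE is the grip in N (left out, the last holds). Time passes only in rows, so rows that repeat a pose let the fingers close. It gives the time, the measured TCP pose, the force, the opening and the grip force at its end, in the units of the state.
- r.state(): the state, without advancing time (a new reading comes with each control period).
- r.grab_frame(name): name is "scene" or "top" or "wrist"; returns (picture, depth): 420x560x3 uint8, red, green, blue; 420x560 float32, m along the optical axis (not along the pixel's ray), 0 where there is no reading.
- r.camera_model(name): a dict with "intrinsics" (3x3 intrinsics, pixels), "eye" and "attitude" of the camera in the world. Camera axes: x right, y down, z forward; pixel columns grow to the right and rows downward; lengths in m; the calibration is good to about 2 mm. A picture is of the moment at which its call begins: read the wrist's pose just before it. camera_model takes no time and is no camera call; for the wrist camera it gives the pose at the moment of the call.
- r.sign_off(): hands the job in; it is judged then, once.
The state is a dict: "t": time; "joint_positions": joint angles; "qd": joint speeds; "joint_torque": joint torques, N m; "ee_pos": TCP position; "orientation": TCP orientation; "force": force on the tool from outside, world axes, zero at the start; "ft_torque": the same for the moment, N m; "finger_gap": opening from 0.0 (shut) to 1.0 (fully open); "grip_force": force on a finger pad.
Only numpy, scipy, OpenCV 4.12 (cv2) and the standard library are available. Lean on these libraries where they do the work, as an engineer would, in place of code of your own. Each camera call takes 0.05 s, during which the arm holds its last target. There are 200 camera calls.

### The job

The washed paint-mixing pots are scattered over the bench: nest all of them, upright and fully home, into one straight stack standing in the front part of the pulled-out tray of the bench riser. Then put the grey lid on the top pot and press it down until its rim sits flush on the pot's rim, and finally push the tray in under the riser until its spring catch clicks and holds it fully in, with the lidded stack still standing in it. Do not knock over or shove aside the paint bottle, the glue tin or the solder reel.

Things in the scene. Friction and masses are not known exactly. Their poses are not given: they have to be found in the camera images.
- pot0: white round open-topped paint-mixing pot, 46 mm high, 45 g, all alike; origin: centre of its underside, z up. Underside 40 mm across, body tapers to 55 at 30 mm up; there a flat shoulder steps out to a straight collar 64 across, up to the rim. Wall 2.3, floor 4, mouth 59 mm. Nested, its shoulder rests on the rim below: it stands 16 mm above that pot, 1.5 to 2 mm of play sideways. None if absent
- pot1: white round open-topped paint-mixing pot, 46 mm high, 45 g, all alike; origin: centre of its underside, z up. Underside 40 mm across, body tapers to 55 at 30 mm up; there a flat shoulder steps out to a straight collar 64 across, up to the rim. Wall 2.3, floor 4, mouth 59 mm. Nested, its shoulder rests on the rim below: it stands 16 mm above that pot, 1.5 to 2 mm of play sideways. None if absent
- pot2: white round open-topped paint-mixing pot, 46 mm high, 45 g, all alike; origin: centre of its underside, z up. Underside 40 mm across, body tapers to 55 at 30 mm up; there a flat shoulder steps out to a straight collar 64 across, up to the rim. Wall 2.3, floor 4, mouth 59 mm. Nested, its shoulder rests on the rim below: it stands 16 mm above that pot, 1.5 to 2 mm of play sideways. None if absent
- pot3: white round open-topped paint-mixing pot, 46 mm high, 45 g, all alike; origin: centre of its underside, z up. Underside 40 mm across, body tapers to 55 at 30 mm up; there a flat shoulder steps out to a straight collar 64 across, up to the rim. Wall 2.3, floor 4, mouth 59 mm. Nested, its shoulder rests on the rim below: it stands 16 mm above that pot, 1.5 to 2 mm of play sideways. None if absent
- pot4: white round open-topped paint-mixing pot, 46 mm high, 45 g, all alike; origin: centre of its underside, z up. Underside 40 mm across, body tapers to 55 at 30 mm up; there a flat shoulder steps out to a straight collar 64 across, up to the rim. Wall 2.3, floor 4, mouth 59 mm. Nested, its shoulder rests on the rim below: it stands 16 mm above that pot, 1.5 to 2 mm of play sideways. None if absent
- lid: grey press-on lid, 34 mm high, 75 g, knob up; origin: centre of its underside, z up. Plug 57 mm across up to 12 mm, tip bevelled to 53, 3 sprung beads; flange 67 across, 12 to 16 mm up; flat round knob 26 across (foot 22), 16 to 34 mm up. Set on a pot it stays about 5 mm proud; 8 to 10 N straight down on the knob drives it home: flange on the rim, lid origin 34 mm above the pot's
- tray (a joint): travel of the riser's pull-out tray in m: 0 fully pulled out, 0.165 fully in at the stop. It runs with about 1.5 N of friction; from 0.149 m a sprung roller catch resists, and about 7 N in all takes it past 0.158 m, where the catch draws it on to the stop and holds it
- tray_place (a point): point on the grey tray floor, middle of its open loading area, 18 mm above the bench, moving with the tray; z up, y the way the tray is pushed in. The floor reaches 75 mm either way in x, 82 mm towards the handle (-y) and 52 mm towards the riser, where a low divider parts off the stirrer compartment; side walls 18, divider 22, wooden front panel 42 mm above the floor
- riser: bench riser, fixed: a board 290 x 205 mm on four posts, underside 195 and top 213 mm above the bench, small stock along its rear edge 60 mm higher. Origin: on the bench under point tray_place of the fully pulled-out tray; y runs into the riser; the board spans y 125 to 330 mm, the posts are at x 128 mm either way
- tray_handle (a point): middle of the tray's handle, a round steel bar 11 mm thick and 100 mm long along x, 45 mm above the bench, 30 mm in front of the front panel and 122 mm before point tray_place; same axes. It can be pushed from its front side
- paint: bystander: a white paint bottle with a black cap, 42 mm across, 105 mm high, standing; origin under its centre
- glue_tin: bystander: a round tin of glue with a grey lid, 73 mm across, 58 mm high; origin under its centre
- reel: bystander: a reel of solder standing on its end, 62 mm across, 50 mm high; origin under its centre

How it is judged:
By the outcome, as a careful person would: the job done as asked, in the order asked, and still so for the second after the job is handed in, with the robot touching nothing.
Of pot0, pot1, pot2, pot3, pot4 only 3 to 5 are there at a start; the rules pass over those that are not, and their reading is None.
At some moment in a run one of pot0, pot1, pot2, pot3, pot4, lid may be knocked a few centimetres aside while the robot is not near it.
Once in a run the grip may slacken for a moment while it holds something.
It also fails if it takes over 210 s, if anything falls off the work surface, if the arm or the gripper's body presses on something with over 40 N, if the wrist force passes 120 N, or if a joint passes its speed limit or range.

## Working session

There is one attempt and no reset: what is moved stays moved. The work goes in short steps, Python scripts to look and compute and a shell command to move; the robot and the scene stay as the last step left them, time stands still between calls to the robot, and variables do not carry over. Pictures are saved under pics/ and viewed, at most 14 in all, crops included, and the job is handed in when it is done.

```bash
ls; mkdir -p pics; python3 - <<'E'
from workcell import r
import cv2,numpy as np
print(r.state())
for n in("scene","top"):
    p,d=r.grab_frame(n);cv2.imwrite(f"pics/{n}0.png",p[:,:,::-1]);np.savez(f"pics/{n}0",p=p,d=d);print(n,r.camera_model(n),(d>0).mean())
E
```

```text
pics
{'t': 0.0, 'joint_positions': array([-1.40108637e+00,  2.21211704e-01,  1.52763925e+00, -2.70114893e-05,
        1.39469890e+00, -1.26107799e-01]), 'qd': array([ 0.00277582, -0.00083304, -0.00050116,  0.00068253,  0.00033304,
       -0.00018944]), 'joint_torque': array([ 4.87003363e-04, -4.96888554e+01, -3.89396167e+01, -1.36548801e-04,
        1.12053804e-02, -2.12381127e-05]), 'ee_pos': array([ 0.18207933, -0.59724411,  0.23019329]), 'orientation': array([-9.78081958e-04,  9.89080585e-01,  1.47372447e-01, -3.46243337e-05]), 'force': array([-0.46307819, -0.29094057, -0.54239811]), 'ft_torque': array([ 0.00838619,  0.0410901 , -0.02688991]), 'grip_force': 0.0, 'finger_gap': 0.9982490654577401}
scene {'intrinsics': array([[442.75400797,   0.        , 272.46541142],
       [  0.        , 442.75400797, 201.24628052],
       [  0.        ,   0.        ,   1.        ]]), 'eye': array([1.16694835, 0.4383288 , 0.55873605]), 'attitude': array([-0.19105888,  0.34411445,  0.81119629, -0.43248392])} 0.9959821428571428
top {'intrinsics': array([[475.85371334,   0.        , 281.5761097 ],
       [  0.        , 475.85371334, 202.03771663],
       [  0.        ,   0.        ,   1.        ]]), 'eye': array([ 0.50193574, -0.08184926,  0.93450309]), 'attitude': array([-0.02232675,  0.70915976, -0.70336648,  0.04323821])} 0.9960586734693877
```

View pics/top0.png

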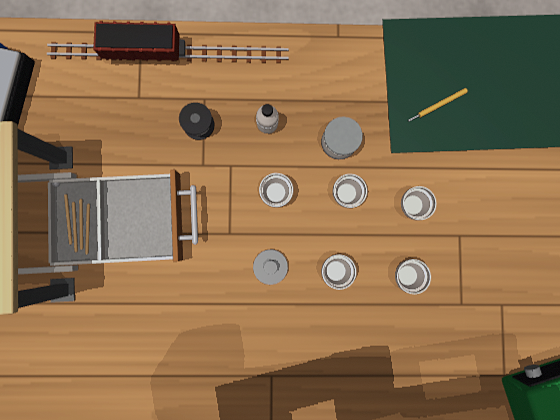

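View pics/scene0.png

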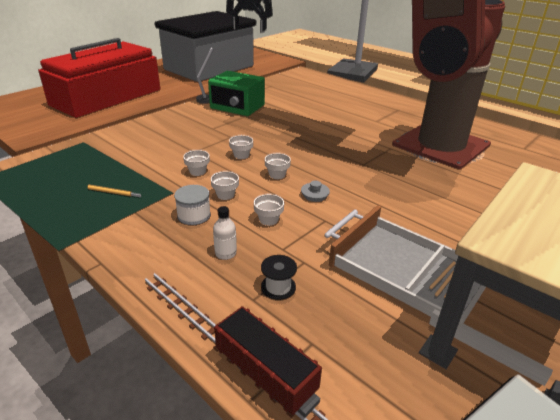

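Top view (image left = +y, up = +x): five pots at (277,190), (350,190), (419,203), (339,271) and (413,275). The lid is at (271,266), glue tin (342,137), paint (267,118) and reel (196,120). The tray loading area is near (140,220) with its handle at (195,215). The scene view shows the same layout, with all pots upright.

```bash
cat >h.py <<'E'
from workcell import r
import cv2,numpy as np
from scipy.spatial.transform import Rotation as R
from scipy.ndimage import label
def rot(q): return R.from_quat([q[1],q[2],q[3],q[0]]).as_matrix()
def cloud(n):
    s=r.state(); m=r.camera_model(n); p,d=r.grab_frame(n); K=m["intrinsics"]
    v,u=np.mgrid[:420,:560]; c=np.stack([(u-K[0,2])/K[0,0],(v-K[1,2])/K[1,1],np.ones_like(d)],-1)*d[...,None]
    return p,d,c@rot(m["attitude"]).T+m["eye"]
def circ(xy):
    A=np.c_[2*xy,np.ones(len(xy))]; s=np.linalg.lstsq(A,(xy**2).sum(1),rcond=None)[0]
    return s[0],s[1],np.sqrt(s[2]+s[0]**2+s[1]**2)
def rim(W,d,c,top,rad=.05,thr=.006):
    "fit outer circle of the points within thr of height top near c"
    m=(d>0)&(np.hypot(W[...,0]-c[0],W[...,1]-c[1])<rad)&(abs(W[...,2]-top)<thr)
    xy=W[m][:,:2]
    x,y=(cv2.minEnclosingCircle(xy.astype(np.float32)*1000))
    return np.array([x[0],x[1],y])/1000,circ(xy),np.median(W[m][:,2]),m.sum()
def blobs(n="top",lo=.012,lim=((.2,.8),(-.6,.32))):
    p,d,W=cloud(n)
    m=(d>0)&(W[...,2]>lo)&(W[...,2]<.15)&(W[...,0]>lim[0][0])&(W[...,0]<lim[0][1])&(W[...,1]>lim[1][0])&(W[...,1]<lim[1][1])
    L,k=label(m); out=[]
    for i in range(1,k+1):
        q=W[L==i]
        if len(q)<80: continue
        zt=np.percentile(q[:,2],97); t=q[q[:,2]>zt-.006]
        c,rr=cv2.minEnclosingCircle((t[:,:2]*1000).astype(np.float32))
        out.append((len(q),*np.round([c[0],c[1],rr,zt*1000],1),np.round(1000*np.array(circ(t[:,:2])),1),np.median(p[L==i],0)))
    return out,p,d,W
E
python3 - <<'E'
from h import *
for n in("top","scene"):
    b,p,d,W=blobs(n,lim=((.2,.8),(-.6,.4)))
    print(n); [print(x) for x in b]
    m=d>0; bench=m&(abs(W[...,2])<.01)&(W[...,0]>.3)&(W[...,0]<.7)&(abs(W[...,1]+.1)<.25)
    print("bench",np.median(W[bench][:,2]))
    if n=="top":
        for v,u in [(220,140),(200,150),(245,120),(215,177),(215,195),(195,195),(235,195),(180,177),(255,177),(190,99),(250,99),(220,99),(170,5),(300,5)]: print(u,v,np.round(W[v,u]*1000,1))
E
```

```text
top
(86, np.float64(789.9), np.float64(398.1), np.float64(9.2), np.float64(44.1), array([790. , 392.5,   8.3]), array([11., 12., 12.]))
(842, np.float64(741.9), np.float64(57.2), np.float64(31.3), np.float64(52.2), array([741.4,  57.2,  22. ]), array([51., 50., 50.]))
(520, np.float64(744.9), np.float64(-78.5), np.float64(10.5), np.float64(106.2), array([744.9, -78.9,   7.4]), array([122., 115., 110.]))
(1277, np.float64(710.7), np.float64(-222.2), np.float64(36.5), np.float64(60.2), array([ 710.4, -221.9,   25.6]), array([141., 143., 142.]))
(672, np.float64(671.1), np.float64(322.1), np.float64(15.3), np.float64(146.0), array([671.2, 323.2,  12.6]), array([29., 29., 30.]))
(12195, np.float64(557.6), np.float64(87.4), np.float64(83.9), np.float64(58.3), array([556.8,  96.1,  49.2]), array([152., 133., 131.]))
(556, np.float64(607.6), np.float64(-96.6), np.float64(31.9), np.float64(47.2), array([607.4, -96.6,  30.8]), array([160., 152., 152.]))
(581, np.float64(607.7), np.float64(-236.6), np.float64(32.3), np.float64(46.8), array([ 607.5, -236.5,   30.8]), array([160., 155., 151.]))

[... 2255 characters left out ...]
713.9), np.float64(-221.1), np.float64(37.7), np.float64(58.0), array([ 714.6, -219.5,   26.3]), array([150., 149., 144.]))
(660, np.float64(609.4), np.float64(-94.8), np.float64(33.7), np.float64(44.6), array([610.2, -95.4,  30.8]), array([150., 135., 128.]))
(10643, np.float64(674.8), np.float64(325.5), np.float64(16.9), np.float64(124.1), array([674.8, 325.6,  13.2]), array([107., 100.,  95.]))
(879, np.float64(749.1), np.float64(-77.4), np.float64(11.0), np.float64(103.6), array([748.5, -76.8,   7.8]), array([159., 144., 136.]))
(986, np.float64(744.4), np.float64(58.4), np.float64(31.9), np.float64(50.0), array([745.2,  59. ,  22.5]), array([36., 33., 35.]))
bench -0.0016761769154676753
```

```bash
cat >>h.py <<'E'
def to(*pts):
    "units of shift from the present tool pose to world points (mm), chained in 80 mm units"
    s=r.state(); M=rot(s["orientation"]); c=s["ee_pos"]*1000
    print("tcp",np.round(c,1),"yaw",np.round(np.degrees(np.arctan2(M[1,0],M[0,0])),2),"z",np.round(M[:,2],3),"gap",round(s["finger_gap"],3),"grip",round(s["grip_force"],1),"F",np.round(s["force"],1),"t",round(s["t"],1))
    for p in pts:
        print(np.round(p,1),"->",np.round(M.T@(np.array(p)-c)/80,3)); c=np.array(p)
E
python3 - <<'E'
from h import *
for n in("top","scene"):
    p,d,W=cloud(n); x,y,z=W[...,0],W[...,1],W[...,2]
    def fit(m,ax): 
        q=W[m]; q=q[:,[0,1]]*1000; k=np.polyfit(q[:,ax],q[:,1-ax],1); print(n,"slope deg",np.degrees(np.arctan(k[0])),"mean",q.mean(0),"range",np.percentile(q[:,ax],[1,99]),len(q),"z",np.median(z[m]))
    base=(d>0)&(x>.45)&(x<.66)
    col=p.max(-1).astype(int)-p.min(-1)
    fit(base&(y>.035)&(y<.066)&(z>.035)&(z<.06),0)      #handle
    fit(base&(y>.07)&(y<.1)&(z>.05)&(z<.07)&(col>40),0)  #front panel
    fit(base&(y>.215)&(y<.245)&(z>.033)&(z<.046)&(x>.49)&(x<.61),0) #divider
    f=base&(y>.11)&(y<.2)&(z>.01)&(z<.025)&(x<.615)&(x>.485); fit(f,1)
    print("floor z",np.median(z[f]))
    for a,b in((.46,.5),(.6,.65)): fit(base&(y>.1)&(y<.21)&(z>.03)&(z<.045)&(x>a)&(x<b),1)
to((448.3,-354.3,100))
E
```

```text
top slope deg 2.8080646451811955 mean [557.3671145   55.79715672] range [506.40840157 611.95678789] 369 z 0.04870452839102646
top slope deg 3.556937239239516 mean [556.83928297  89.99714283] range [474.22271759 639.29393313] 489 z 0.05931977569054436
top slope deg 3.541145282899641 mean [550.29794192 232.0522733 ] range [491.10076711 608.15026637] 248 z 0.03871378853318863
top slope deg -0.5343289874797196 mean [549.4361648  155.01736034] range [111.04947929 199.08357037] 3215 z 0.017390132798993263
floor z 0.017390132798993263
top slope deg -3.523313053969299 mean [476.04120667 155.34628749] range [101.34438045 209.19280449] 166 z 0.03521963544944817
top slope deg -3.3985363780843447 mean [630.73300336 158.27870389] range [107.54272893 208.54971816] 169 z 0.0352113146919012
scene slope deg 2.4064641282603723 mean [565.59265143  59.34246344] range [510.66765618 616.35423523] 232 z 0.04731512706492946
scene slope deg 3.0561240210454534 mean [565.22957645  93.26209894] range [478.12164529 645.26856395] 387 z 0.05753683410326005
scene slope deg 3.3289511913190037 mean [552.93632685 233.95110419] range [491.05911872 608.11795734] 170 z 0.0378129097457508
scene slope deg -1.5542266536597125 mean [551.20578019 156.18014977] range [110.9209813 199.2201383] 2067 z 0.01617469316575737
floor z 0.01617469316575737
scene slope deg -3.542564765792826 mean [479.43902757 156.38956718] range [101.65058837 208.87869363] 180 z 0.03313938527296534
scene slope deg -2.4082067843097765 mean [634.47920601 149.44406684] range [100.1679055  209.06666747] 261 z 0.03386965753424964
tcp [ 182.2 -597.7  230.9] yaw 16.95 z [-0.     0.001 -1.   ] gap 0.998 grip 0.0 F [0.6 0.3 0.2] t 0.3
[ 448.3 -354.3  100. ] -> [ 4.069 -1.939  1.638]
```

```bash
python3 -m crank '[[0,0,0.0747,0,0,0,1],[0,0,0.0747,0,0,0,1],[0,0,0.0747,0,0,0,1]]' 40
python3 -m crank '[[0,0,0,0.876,-0.707,0.1,1],[0,0,0,0.876,-0.707,0.1,1],[0,0,0,0.876,-0.707,0.1,1]]'
python3 -m crank '[[0,0,0,0.876,-0.707,0.3,1],[0,0,0,0.876,-0.707,0.3,1],[0,0,0,0.876,-0.707,0.3,1]]'
python3 -m crank '[[0,0,0,0.876,-0.707,0.3,1],[0,0,0,0.876,-0.707,0.3,1],[0,0,0,0.876,-0.707,0.3,1]]'
python3 -m crank '[[0,0,0,0.876,-0.707,0.3,1],[0,0,0,0.876,-0.707,0.3,1],[0,0,0,0.876,-0.707,0.3,1],[0,0,0,0.876,-0.707,0.3,1]]'
python3 - <<'E'
from h import *
p,d,W=cloud("wrist"); cv2.imwrite("pics/w1.png",p[:,:,::-1]); print(r.camera_model("wrist")["eye"])
for e in((448.3,-354.3),(586.4,-367.9)): print(rim(W,d,np.array(e)/1000,.046))
to((448.3,-354.3,100))
E
```

```text
t: 0.55
ee_pos: [0.1822, -0.5978, 0.2312]
orientation: [-0.0, 1.0, 0.029, -0.0]
force: [-0.6, -0.5, -0.0]
finger_gap: 1.001
grip_force: 0.0
t: 0.8
ee_pos: [0.2521, -0.5333, 0.2224]
orientation: [-0.002, 0.999, 0.034, 0.001]
force: [-0.2, 0.2, 0.1]
finger_gap: 0.998
grip_force: 0.0
t: 1.05
ee_pos: [0.318, -0.4721, 0.1974]
orientation: [-0.002, 0.999, 0.034, 0.0]
force: [-0.2, 1.3, -0.7]
finger_gap: 1.007
grip_force: 0.0
t: 1.3
ee_pos: [0.3841, -0.4116, 0.1736]
orientation: [-0.002, 0.999, 0.034, 0.0]
force: [-1.0, -0.6, -1.3]
finger_gap: 1.0
grip_force: 0.0
t: 1.63
ee_pos: [0.4492, -0.3528, 0.1502]
orientation: [-0.001, 0.999, 0.034, -0.001]
force: [0.2, -0.6, -0.4]
finger_gap: 1.0
grip_force: 0.0
[ 0.51896645 -0.34938473  0.29312759]
(array([ 0.44850388, -0.3545607 ,  0.03223518]), (np.float64(0.44905759219811797), np.float64(-0.3547417609247052), np.float64(0.030631287109050526)), np.float64(0.04511141098917408), np.int64(944))
(array([ 0.58672113, -0.3684198 ,  0.03207662]), (np.float64(0.5863427570473259), np.float64(-0.3680982882374697), np.float64(0.030551489364483746)), np.float64(0.04539857144216575), np.int64(808))
tcp [ 448.4 -354.4  151. ] yaw 3.76 z [-0.001  0.    -1.   ] gap 1.006 grip 0.0 F [-0.8 -0.1 -0.8] t 1.7
[ 448.3 -354.3  100. ] -> [-0.    -0.002  0.637]
```

View pics/w1.png

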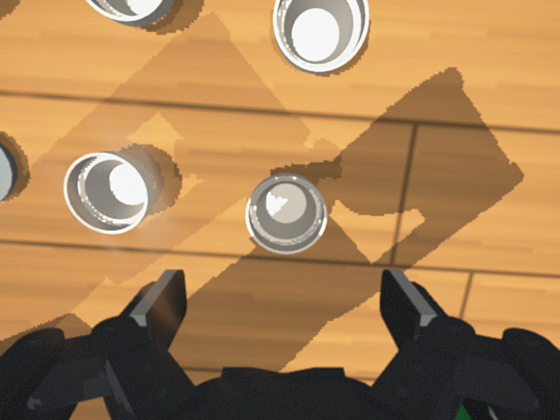

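The wrist view shows pot E centred between the fingers at (287,213), with C at (320,30). The wrist measurement agrees with the other cameras to within 1 mm, so I'll go ahead and grasp.

```bash
python3 -m crank '[[0,0,0,0,0,0.5,1],[0,0,0,0,0,0.9,1],[0,0,0,0,0,0.9,1]]' 40
python3 -m crank '[[0,0,0,0,0,0.3,1],[0,0,0,0,0,0.5,1],[0,0,0,0,0,0.675,1],[0,0,0,0,0,0.675,1],[0,0,0,0,0,0.675,0.5],[0,0,0,0,0,0.675,0.5],[0,0,0,0,0,0.675,0.5],[0,0,0,0,0,0.675,0.5],[0,0,0,0,0,0.675,0.5]]'
python3 - <<'E'
from h import *
p,d,W=cloud("wrist"); cv2.imwrite("pics/w2.png",p[:,:,::-1])
L=W[200:330,120:450]; 
for s in (slice(100,260),slice(310,460)):
    q=W[200:360,s].reshape(-1,3); k=q[(q[:,2]>.012)&(abs(q[:,0]-.4485)<.014)]; print(np.round(k[np.argsort(k[:,2])[:3]],3))
to((448.3,-354.3,100))
E
```

```text
t: 1.93
ee_pos: [0.4437, -0.3532, 0.0734]
orientation: [-0.004, 1.0, 0.03, -0.004]
force: [-1.4, 1.3, -1.2]
finger_gap: 1.002
grip_force: 0.0
t: 2.68
ee_pos: [0.4493, -0.3568, 0.028]
orientation: [0.002, 1.0, 0.031, 0.001]
force: [-1.3, 0.2, 7.0]
finger_gap: 0.728
grip_force: 44.2
[[ 0.453 -0.336  0.012]
 [ 0.449 -0.336  0.012]
 [ 0.435 -0.342  0.012]]
[[ 0.455 -0.376  0.012]
 [ 0.436 -0.373  0.012]
 [ 0.443 -0.376  0.012]]
tcp [ 449.3 -356.8   28. ] yaw 3.51 z [ 0.002 -0.003 -1.   ] gap 0.73 grip 44.2 F [-2.2 -0.1  6.8] t 2.7
[ 448.3 -354.3  100. ] -> [-0.008 -0.028 -0.9  ]
```

View pics/w2.png

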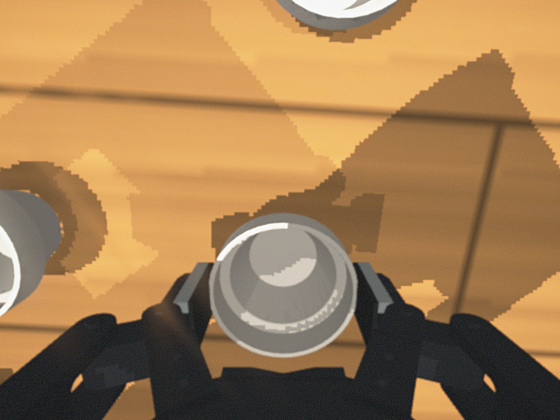

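Pot E is held between the pads, with its rim at (283,285). I'll lift it and carry it to the tray.

```bash
python3 -m crank '[[0,0,0,0,0,-0.3,0.5],[0,0,0,0,0,-0.7,0.5],[0,0,0,0,0,-1,0.5]]' 40
python3 -m crank '[[0,0,0,0.244,-0.924,-0.3,0.5],[0,0,0,0.244,-0.924,-0.3,0.5],[0,0,0,0.244,-0.924,-0.3,0.5]]'
for i in 1; do python3 -m crank '[[0,0,0,0.244,-0.924,0,0.5],[0,0,0,0.244,-0.924,0,0.5],[0,0,0,0.244,-0.924,0,0.5]]'; done
python3 -m crank '[[0,0,0,0.244,-0.924,0,0.5],[0,0,0,0.244,-0.924,0,0.5],[0,0,0,0.244,-0.924,0,0.5]]' | grep -v orient
python3 -m crank '[[0,0,0,0.244,-0.924,0,0.5],[0,0,0,0.244,-0.924,0,0.5],[0,0,0,0.244,-0.924,0,0.5]]'| grep -v orient
python3 -m crank '[[0,0,0,0.244,-0.924,0,0.5],[0,0,0,0.244,-0.924,0,0.5],[0,0,0,0.244,-0.924,0,0.5]]'| grep -v orient
python3 -m crank '[[0,0,0,0.244,-0.924,0,0.5],[0,0,0,0.244,-0.924,0,0.5],[0,0,0,0.244,-0.924,0,0.5]]'| grep -v orient
python3 -m crank '[[0,0,0,0.244,-0.924,0,0.5],[0,0,0,0.244,-0.924,0,0.5],[0,0,0,0.244,-0.924,0,0.5],[0,0,0,0.244,-0.924,0,0.5],[0,0,0,0.244,-0.924,0,0.5]]'| grep -v orient
python3 - <<'E'
from h import *
s=r.state();p,d,W=cloud("wrist"); cv2.imwrite("pics/w3.png",p[:,:,::-1])
c=s["ee_pos"]
for top in(c[2]+.018,c[2]+.012,c[2]+.024): print(rim(W,d,c[:2],top,thr=.004))
to((554,171,50))
b,p,d,W=blobs("top",lim=((.4,.72),(-.5,-.05)))
for x in b: print(x[:6])
E
```

```text
t: 2.98
ee_pos: [0.4485, -0.3554, 0.1079]
orientation: [0.001, 1.0, 0.031, 0.0]
force: [0.8, -0.5, -0.1]
finger_gap: 0.726
grip_force: 44.2
t: 3.23
ee_pos: [0.4654, -0.2763, 0.133]
orientation: [0.0, 0.999, 0.032, 0.002]
force: [1.3, 1.0, -0.7]
finger_gap: 0.728
grip_force: 44.2
t: 3.48
ee_pos: [0.4787, -0.2002, 0.1299]
orientation: [-0.001, 0.999, 0.032, 0.0]
force: [-0.2, -0.6, -0.9]
finger_gap: 0.732
grip_force: 44.3
t: 3.73
ee_pos: [0.4937, -0.1256, 0.1299]
force: [-0.2, -0.3, -0.4]
finger_gap: 0.728
grip_force: 44.3
t: 3.98
ee_pos: [0.5089, -0.051, 0.13]
force: [-0.9, -0.9, 0.0]
finger_gap: 0.729
grip_force: 44.4
t: 4.23
ee_pos: [0.524, 0.0238, 0.1301]
force: [-0.7, -0.3, -0.8]
finger_gap: 0.732
grip_force: 44.4
t: 4.48
ee_pos: [0.5392, 0.0987, 0.1302]
force: [0.1, -0.1, -0.3]
finger_gap: 0.73
grip_force: 44.4
t: 4.9
ee_pos: [0.5531, 0.1689, 0.1293]
force: [0.0, -0.9, -0.9]
finger_gap: 0.731
grip_force: 44.4
(array([0.56019604, 0.16979868, 0.0447505 ]), (np.float64(0.5542352455395908), np.float64(0.16930074753894941), np.float64(0.03181318265320358)), np.float64(0.14646681641448
[... 525 characters left out ...]
> [ 0.015 -0.031  0.991]
(902, np.float64(709.6), np.float64(-222.7), np.float64(36.4), np.float64(60.6), array([ 702.8, -222. ,   22.5]))
(566, np.float64(607.8), np.float64(-96.7), np.float64(32.0), np.float64(46.9), array([607.5, -96.6,  30.7]))
(586, np.float64(607.6), np.float64(-237.0), np.float64(32.3), np.float64(47.0), array([ 607.5, -236.5,   30.8]))
(612, np.float64(584.9), np.float64(-368.3), np.float64(32.3), np.float64(47.0), array([ 585.3, -368.3,   30.8]))
(935, np.float64(462.3), np.float64(-87.4), np.float64(12.7), np.float64(34.9), array([462.6, -87.3,   9. ]))
(592, np.float64(455.3), np.float64(-214.8), np.float64(31.9), np.float64(47.3), array([ 455.2, -214.7,   30.7]))
```

View pics/w3.png

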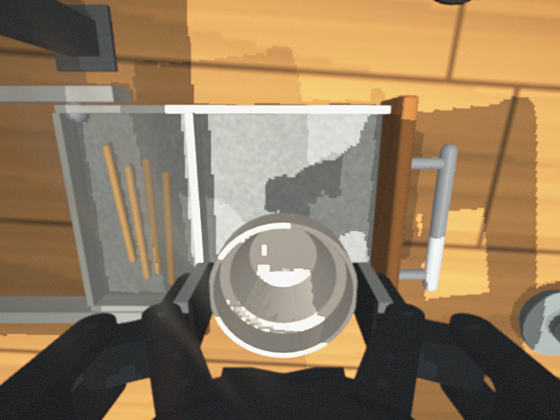

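The pot is held upright over the tray's loading area, between the divider at x≈192 px and the front panel at x≈395 px. I'll lower it.

```bash
python3 -m crank '[[0,0,0,0.015,-0.01,0.3,0.5],[0,0,0,0.015,-0.01,0.6,0.5],[0,0,0,0.015,-0.01,0.85,0.5],[0,0,0,0.015,-0.01,0.95,0.5],[0,0,0,0.015,-0.01,0.98,0.5],[0,0,0,0.015,-0.01,1,0.5],[0,0,0,0.015,-0.01,1,0.5]]'
python3 -m crank '[[0,0,0,0,0,0.02,0.5],[0,0,0,0,0,0.04,0.5],[0,0,0,0,0,0.045,0.5],[0,0,0,0,0,0.045,0.5],[0,0,0,0,0,0.045,0.5]]'
```

```text
t: 5.58
ee_pos: [0.555, 0.1704, 0.0503]
orientation: [-0.0, 1.0, 0.03, 0.001]
force: [0.6, 0.5, -0.1]
finger_gap: 0.728
grip_force: 44.4
t: 6.0
ee_pos: [0.5543, 0.1709, 0.0461]
orientation: [-0.0, 1.0, 0.031, 0.0]
force: [-0.4, 0.1, 0.0]
finger_gap: 0.729
grip_force: 44.5
```

```bash
python3 -m crank '[[0,0,0,0,0,0.015,0.5],[0,0,0,0,0,0.025,0.5],[0,0,0,0,0,0.025,0.6],[0,0,0,0,0,0.025,1],[0,0,0,0,0,0.025,1],[0,0,0,0,0,0.025,1],[0,0,0,0,0,0.025,1],[0,0,0,0,0,0.025,1]]'|head -5
python3 -m crank '[[0,0,0,0,0,-0.2,1],[0,0,0,0,0,-0.6,1],[0,0,0,0,0,-1,1],[0,0,0,0,0,-1,1]]'|head -4
python3 - <<'E'
from h import *
p,d,W=cloud("wrist")
print(rim(W,d,(.554,.171),.064))
p,d,W=cloud("top")
print(rim(W,d,(.554,.171),.064))
E
python3 -m crank '[[0,0,0,0.119,0.843,0.2,1],[0,0,0,0.119,0.843,0.2,1],[0,0,0,0.119,0.843,0.2,1]]' |head -4
python3 -m crank '[[0,0,0,0.119,0.843,-0.2,1],[0,0,0,0.119,0.843,-0.2,1],[0,0,0,0.119,0.843,-0.2,1]]' |head -4
python3 -m crank '[[0,0,0,0.119,0.843,0,1],[0,0,0,0.119,0.843,0,1],[0,0,0,0.119,0.843,0,1]]' |head -4
python3 -m crank '[[0,0,0,0.119,0.843,0,1],[0,0,0,0.119,0.843,0,1],[0,0,0,0.119,0.843,0,1],[0,0,0,0.119,0.843,0,1]]' |head -4
python3 - <<'E'
from h import *
p,d,W=cloud("wrist")
q=rim(W,d,(.609,-.096),.046); print(q)
to(np.r_[np.mean([q[0][:2],q[1][:2]],0)*1000,25])
p,d,W=cloud("top")
for q in((.554,.171),(.455,-.2147),(.5853,-.3683),(.6075,-.2365)): print(rim(W,d,q,.064 if q[1]>0 else .046))
E
```

```text
t: 6.67
ee_pos: [0.5539, 0.1708, 0.0434]
orientation: [0.0, 1.0, 0.031, -0.0]
force: [-0.1, -0.1, -0.2]
finger_gap: 0.998
t: 7.0
ee_pos: [0.5584, 0.1716, 0.1307]
orientation: [-0.001, 1.0, 0.031, 0.005]
force: [1.6, 0.6, 1.2]
(array([0.55522253, 0.1714693 , 0.03219642]), (np.float64(0.5556855092492975), np.float64(0.17142521430427615), np.float64(0.03060711250467812)), np.float64(0.06304594030590421), np.int64(1314))
(array([0.55240759, 0.17041469, 0.03198202]), (np.float64(0.5532929933321913), np.float64(0.17032009412302268), np.float64(0.030533540393642325)), np.float64(0.06279500588925224), np.int64(87))
t: 7.35
ee_pos: [0.5664, 0.1, 0.1045]
orientation: [0.001, 1.0, 0.029, -0.002]
force: [-0.5, 0.3, 0.0]
t: 7.6
ee_pos: [0.5823, 0.0333, 0.1237]
orientation: [0.001, 1.0, 0.029, 0.0]
force: [-0.5, 0.2, 0.3]
t: 7.85
ee_pos: [0.595, -0.033, 0.1225]
orientation: [0.001, 1.0, 0.029, -0.001]
force: [-0.3, 0.4, 0.7]
t: 8.18
ee_pos: [0.6079, -0.0962, 0.1222]
orientation: [-0.001, 1.0, 0.029, -0.001]
force: [0.7, 0.9, 0.1]
(array([ 0.6093009 , -0.09606065,  0.03215752]), (np.float64(0.60978
[... 368 characters left out ...]
7049560730659272), np.float64(0.030805340353451435)), np.float64(0.06285660276677085), np.int64(178))
(array([ 0.45523712, -0.2148414 ,  0.03195285]), (np.float64(0.45517633145543346), np.float64(-0.21470036976313656), np.float64(0.030689889308165647)), np.float64(0.04466906796399672), np.int64(157))
(array([ 0.585328  , -0.36836734,  0.03221959]), (np.float64(0.5851938455607183), np.float64(-0.36821839281536095), np.float64(0.030865359389572827)), np.float64(0.044974699763448645), np.int64(174))
(array([ 0.60742578, -0.23665836,  0.03214588]), (np.float64(0.6074457469416689), np.float64(-0.2364578198577364), np.float64(0.030783426666310246)), np.float64(0.045337985415239646), np.int64(130))
```

```bash
python3 -m crank '[[0,0,0,0.025,0.015,0.4,1],[0,0,0,0.025,0.015,0.8,1],[0,0,0,0.025,0.015,0.9,1],[0,0,0,0.025,0.015,0.9,1]]' 40|head -3
python3 -m crank '[[0,0,0,0,0,0.15,1],[0,0,0,0,0,0.29,1],[0,0,0,0,0,0.29,1],[0,0,0,0,0,0.29,0.5],[0,0,0,0,0,0.29,0.5],[0,0,0,0,0,0.29,0.5],[0,0,0,0,0,0.29,0.5],[0,0,0,0,0,0.29,0.5]]'
python3 -m crank '[[0,0,0,0,0,-0.3,0.5],[0,0,0,0,0,-0.7,0.5],[0,0,0,0,0,-1,0.5],[0,0,0,0,0,-1,0.5]]'
python3 -m crank '[[0,0,0,-0.119,-0.843,-0.45,0.5],[0,0,0,-0.119,-0.843,-0.45,0.5],[0,0,0,-0.119,-0.843,-0.45,0.5]]' |head -4
python3 -m crank '[[0,0,0,-0.119,-0.843,0,0.5],[0,0,0,-0.119,-0.843,0,0.5],[0,0,0,-0.119,-0.843,0,0.5]]' |head -4
python3 -m crank '[[0,0,0,-0.119,-0.843,0,0.5],[0,0,0,-0.119,-0.843,0,0.5],[0,0,0,-0.119,-0.843,0,0.5]]' |head -4
python3 -m crank '[[0,0,0,-0.119,-0.843,0,0.5],[0,0,0,-0.119,-0.843,0,0.5],[0,0,0,-0.119,-0.843,0,0.5],[0,0,0,-0.119,-0.843,0,0.5],[0,0,0,-0.119,-0.843,0,0.5]]' |head -4
cat >>h.py <<'E'
def held():
    "centre/height of the held pot's rim from the wrist camera: points above rim-plane filtered to the pot's annulus"
    c=r.state()["ee_pos"]; p,d,W=cloud("wrist")
    rr=np.hypot(W[...,0]-c[0],W[...,1]-c[1])
    m=(d>0)&(rr<.036)&(W[...,2]>c[2]+.008)&(W[...,2]<c[2]+.03)&(p.mean(-1)>70)
    q=W[m]; x,y,R_=circ(q[np.hypot(q[:,0]-c[0],q[:,1]-c[1])>.026][:,:2])
    k=q[np.hypot(q[:,0]-c[0],q[:,1]-c[1])>.028]; A=np.c_[k[:,:2]-c[:2],np.ones(len(k))]; t=k[:,2]
    top=t>np.percentile(t,70)-.003
    pl=np.linalg.lstsq(A[top],t[top],rcond=None)[0]
    print("held off mm",np.round([(x-c[0])*1000,(y-c[1])*1000,R_*1000],1),"rim-tcp",round((pl[2]-c[2])*1000,1),"tilt deg",np.round(np.degrees(pl[:2]),1),len(k)); return x,y
E
python3 - <<'E'
from h import *
held(); to((555.3,171.4,64))
E
```

```text
t: 8.62
ee_pos: [0.6073, -0.0948, 0.0479]
orientation: [-0.001, 1.0, 0.031, -0.004]
t: 9.28
ee_pos: [0.6118, -0.0976, 0.03]
orientation: [0.0, 1.0, 0.03, 0.001]
force: [0.7, 0.1, 5.3]
finger_gap: 0.732
grip_force: 44.1
t: 9.62
ee_pos: [0.6144, -0.0984, 0.1149]
orientation: [0.002, 1.0, 0.031, 0.005]
force: [1.3, -0.9, 0.5]
finger_gap: 0.733
grip_force: 44.1
t: 9.87
ee_pos: [0.5976, -0.0263, 0.1475]
orientation: [-0.001, 0.999, 0.032, 0.002]
force: [0.4, 0.6, -0.2]
t: 10.12
ee_pos: [0.5818, 0.0404, 0.1436]
orientation: [-0.001, 0.999, 0.032, -0.001]
force: [0.1, 0.9, -0.5]
t: 10.37
ee_pos: [0.5684, 0.1065, 0.1436]
orientation: [-0.001, 0.999, 0.032, -0.001]
force: [-0.6, 0.5, -0.6]
t: 10.78
ee_pos: [0.5563, 0.1687, 0.144]
orientation: [0.0, 1.0, 0.031, -0.0]
force: [-0.2, 0.1, -0.2]
held off mm [-1.   0.2 30.9] rim-tcp 15.5 tilt deg [ 0.9 -0.2] 4488
tcp [556.4 168.4 144.1] yaw 3.47 z [-0.    -0.001 -1.   ] gap 0.726 grip 44.2 F [-0.3 -0.1 -0.9] t 10.8
[555.3 171.4  64. ] -> [-0.011 -0.039  1.001]
```

```bash
python3 -m crank '[[0,0,0,0.002,-0.035,0.2,0.5],[0,0,0,0.002,-0.035,0.4,0.5],[0,0,0,0.002,-0.035,0.6,0.5],[0,0,0,0.002,-0.035,0.75,0.5],[0,0,0,0.002,-0.035,0.85,0.5],[0,0,0,0.002,-0.035,0.9,0.5],[0,0,0,0.002,-0.035,0.9,0.5]]' 
python3 -m crank '[[0,0,0,0,0,0.025,0.5],[0,0,0,0,0,0.05,0.5],[0,0,0,0,0,0.07,0.5],[0,0,0,0,0,0.09,0.5],[0,0,0,0,0,0.1,0.5],[0,0,0,0,0,0.1,0.5]]'
python3 - <<'E'
from h import *
held(); to((555.3,171.4,64))
E
```

```text
t: 11.42
ee_pos: [0.5557, 0.1719, 0.0715]
orientation: [0.0, 1.0, 0.03, -0.001]
force: [-0.5, 0.2, -0.7]
finger_gap: 0.729
grip_force: 44.2
t: 11.92
ee_pos: [0.5565, 0.1724, 0.0649]
orientation: [0.0, 1.0, 0.031, 0.0]
force: [0.7, -1.6, 0.5]
finger_gap: 0.723
grip_force: 44.3
held off mm [-0.9  0.3 30.9] rim-tcp 15.8 tilt deg [1.4 0.9] 4601
tcp [556.5 172.4  64.9] yaw 3.51 z [ 0.001 -0.    -1.   ] gap 0.723 grip 44.3 F [0.5 0.3 1.6] t 12.0
[555.3 171.4  64. ] -> [-0.016  0.012  0.011]
```

```bash
python3 -m crank '[[0,0,0,0,0,0.02,0.5],[0,0,0,0,0,0.03,0.5],[0,0,0,0,0,0.03,0.5]]'|sed -n 2,4p
python3 -m crank '[[0,0,0,0,0,0,1],[0,0,0,0,0,0,1],[0,0,0,0,0,0,1],[0,0,0,0,0,0,1],[0,0,0,0,0,0,1]]'|sed -n 2,5p
python3 -m crank '[[0,0,0,0,0,-0.2,1],[0,0,0,0,0,-0.6,1],[0,0,0,0,0,-1,1],[0,0,0,0,0,-1,1],[0,0,0,0,0,-1,1]]'|sed -n 2,2p
python3 - <<'E'
from h import *
p,d,W=cloud("wrist"); cv2.imwrite("pics/w4.png",p[:,:,::-1])
print(rim(W,d,(.555,.171),.080))
m=(np.hypot(W[...,0]-.555,W[...,1]-.1714)<.036)&(W[...,2]>.07)&(W[...,2]<.1); print(np.percentile(W[m][:,2],[5,50,95]))
to((609.5,-236,25))
p,d,W=cloud("top")
print(rim(W,d,(.554,.171),.080))
E
```

```text
ee_pos: [0.5571, 0.1727, 0.0639]
orientation: [-0.0, 1.0, 0.031, 0.001]
force: [-2.7, -1.2, 12.0]
ee_pos: [0.5558, 0.1726, 0.0617]
orientation: [-0.0, 1.0, 0.031, -0.0]
force: [0.2, 0.2, 0.1]
finger_gap: 1.001
ee_pos: [0.558, 0.1729, 0.1448]
(array([0.55524927, 0.17285864, 0.03219671]), (np.float64(0.5557818012176354), np.float64(0.17295822995360582), np.float64(0.030613691120122213)), np.float64(0.07944010008705174), np.int64(1375))
[0.07104575 0.07905224 0.08065296]
tcp [556.5 172.6 142.7] yaw 3.5 z [ 0.001  0.    -1.   ] gap 0.997 grip 0.0 F [-0.8  0.9  0.2] t 13.1
[ 609.5 -236.    25. ] -> [0.347 5.139 1.47 ]
(array([0.55244379, 0.17215501, 0.03196191]), (np.float64(0.5535801970574495), np.float64(0.17184775836792407), np.float64(0.03073865759068896)), np.float64(0.07905293116492684), np.int64(94))
```

View pics/w4.png

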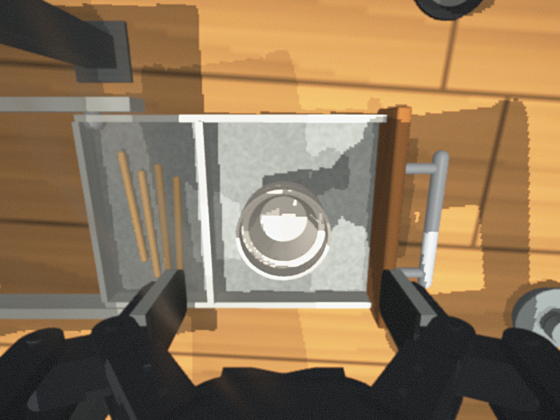

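Two pots are nested, with the rim at (284,231) and z ≈ 80 mm as expected. I'll fetch pot B.

```bash
python3 -m crank '[[0,0,0,0.058,0.857,0,1],[0,0,0,0.058,0.857,0,1],[0,0,0,0.058,0.857,0,1]]' |sed -n 2p
python3 -m crank '[[0,0,0,0.058,0.857,0,1],[0,0,0,0.058,0.857,0,1],[0,0,0,0.058,0.857,0,1]]' |sed -n 2p
python3 -m crank '[[0,0,0,0.058,0.857,0,1],[0,0,0,0.058,0.857,0,1],[0,0,0,0.058,0.857,0,1]]' |sed -n 2p
python3 -m crank '[[0,0,0,0.058,0.857,0.2,1],[0,0,0,0.058,0.857,0.2,1],[0,0,0,0.058,0.857,0.2,1]]' |sed -n 2p
python3 -m crank '[[0,0,0,0.058,0.857,0,1],[0,0,0,0.058,0.857,0,1],[0,0,0,0.058,0.857,0,1]]' |sed -n 2p
python3 -m crank '[[0,0,0,0.058,0.857,0,1],[0,0,0,0.058,0.857,0,1],[0,0,0,0.058,0.857,0,1],[0,0,0,0.058,0.857,0,1],[0,0,0,0.058,0.857,0,1]]' |sed -n 2p
python3 - <<'E'
from h import *
p,d,W=cloud("wrist")
q=rim(W,d,(.609,-.236),.046); print(q)
to(np.r_[np.mean([q[0][:2],q[1][:2]],0)*1000,27])
E
```

```text
ee_pos: [0.5642, 0.1004, 0.14]
ee_pos: [0.5733, 0.0323, 0.1403]
ee_pos: [0.5823, -0.0355, 0.1406]
ee_pos: [0.5903, -0.1031, 0.1233]
ee_pos: [0.6002, -0.1713, 0.1251]
ee_pos: [0.6086, -0.2343, 0.125]
(array([ 0.58069727, -0.26315924,  0.03042746]), (np.float64(0.5752174845518834), np.float64(-0.2685752491435817), np.float64(0.030443350935565522)), np.float64(0.04500953472869082), np.int64(489))
tcp [ 608.7 -234.1  125.2] yaw 3.56 z [-0.002  0.002 -1.   ] gap 1.003 grip 0.0 F [ 0.4 -0.4 -0.3] t 14.9
[ 578.  -265.9   27. ] -> [-0.407  0.374  1.227]
```

Pot B has been knocked aside. I'll measure it again.

```bash
python3 - <<'E'
from h import *
p,d,W=cloud("wrist")
q=rim(W,d,(.5752,-.2686),.046); print(q)
to(np.r_[np.mean([q[0][:2],q[1][:2]],0)*1000,27])
b,p,d,W=blobs("top",lim=((.4,.82),(-.5,.09)))
for x in b: print(x[:6])
E
```

```text
(array([ 0.57438916, -0.26915778,  0.03245809]), (np.float64(0.5749597468337123), np.float64(-0.2687827319889128), np.float64(0.030669531324280134)), np.float64(0.04492253738468879), np.int64(1203))
tcp [ 608.9 -234.2  125.5] yaw 3.58 z [-0.001  0.001 -1.   ] gap 0.999 grip 0.0 F [ 0.  -0.2 -0.9] t 14.9
[ 574.7 -269.    27. ] -> [-0.453  0.408  1.231]
(844, np.float64(741.7), np.float64(57.1), np.float64(31.3), np.float64(52.2), array([741.4,  57.1,  22. ]))
(522, np.float64(745.0), np.float64(-78.8), np.float64(10.1), np.float64(105.9), array([744.9, -78.9,   7.3]))
(984, np.float64(710.6), np.float64(-222.0), np.float64(36.2), np.float64(60.2), array([ 712.8, -217. ,   23.4]))
(941, np.float64(541.0), np.float64(86.0), np.float64(67.0), np.float64(61.0), array([531.6,  77. ,  37.3]))
(263, np.float64(584.4), np.float64(-361.1), np.float64(30.0), np.float64(46.5), array([ 585.2, -367.7,   30.4]))
(504, np.float64(572.3), np.float64(-269.4), np.float64(32.4), np.float64(46.8), array([ 572.5, -268.9,   30.8]))
(915, np.float64(462.4), np.float64(-87.5), np.float64(12.7), np.float64(34.5), array([462.5, -87.4,   9. ]))
```

```bash
python3 -m crank '[[0,0,0,-0.453,0.408,0,1],[0,0,0,-0.453,0.408,0.4,1],[0,0,0,-0.453,0.408,0.8,1],[0,0,0,-0.453,0.408,0.9,1],[0,0,0,-0.453,0.408,0.9,1]]' 40|sed -n 2p
python3 -m crank '[[0,0,0,0,0,0.15,1],[0,0,0,0,0,0.325,1],[0,0,0,0,0,0.325,1],[0,0,0,0,0,0.325,0.5],[0,0,0,0,0,0.325,0.5],[0,0,0,0,0,0.325,0.5],[0,0,0,0,0,0.325,0.5],[0,0,0,0,0,0.325,0.5]]'
python3 -m crank '[[0,0,0,0,0,-0.3,0.5],[0,0,0,0,0,-0.7,0.5],[0,0,0,0,0,-1,0.5],[0,0,0,0,0,-1,0.5]]'|tail -2
python3 -m crank '[[0,0,0,0.016,-0.921,-0.7,0.5],[0,0,0,0.016,-0.921,-0.7,0.5],[0,0,0,0.016,-0.921,-0.7,0.5]]' |sed -n 2p
python3 -m crank '[[0,0,0,0.016,-0.921,0,0.5],[0,0,0,0.016,-0.921,0,0.5],[0,0,0,0.016,-0.921,0,0.5]]' |sed -n 2p
python3 -m crank '[[0,0,0,0.016,-0.921,0,0.5],[0,0,0,0.016,-0.921,0,0.5],[0,0,0,0.016,-0.921,0,0.5]]' |sed -n 2p
python3 -m crank '[[0,0,0,0.016,-0.921,0,0.5],[0,0,0,0.016,-0.921,0,0.5],[0,0,0,0.016,-0.921,0,0.5]]' |sed -n 2p
python3 -m crank '[[0,0,0,0.016,-0.921,0,0.5],[0,0,0,0.016,-0.921,0,0.5],[0,0,0,0.016,-0.921,0,0.5]]' |sed -n 2p
python3 -m crank '[[0,0,0,0.016,-0.921,0,0.5],[0,0,0,0.016,-0.921,0,0.5],[0,0,0,0.016,-0.921,0,0.5],[0,0,0,0.016,-0.921,0,0.5],[0,0,0,0.016,-0.921,0,0.5]]' 
python3 - <<'E'
from h import *
held(); to((555.5,172.9,80.5))
E
```

```text
ee_pos: [0.5724, -0.2687, 0.0507]
t: 16.05
ee_pos: [0.5758, -0.2717, 0.0293]
orientation: [0.001, 1.0, 0.031, 0.001]
force: [0.4, 0.2, 2.6]
finger_gap: 0.726
grip_force: 43.9
finger_gap: 0.725
grip_force: 44.0
ee_pos: [0.5731, -0.1945, 0.1677]
ee_pos: [0.5677, -0.1188, 0.1635]
ee_pos: [0.5644, -0.0457, 0.1632]
ee_pos: [0.5613, 0.0275, 0.1634]
ee_pos: [0.5583, 0.1008, 0.1636]
t: 18.05
ee_pos: [0.5556, 0.1695, 0.1636]
orientation: [0.0, 1.0, 0.031, -0.0]
force: [0.2, -0.8, -0.3]
finger_gap: 0.727
grip_force: 44.3
held off mm [-0.1  0.3 30.9] rim-tcp 16.2 tilt deg [1.  0.1] 4783
tcp [555.7 169.2 163.7] yaw 3.47 z [-0.001 -0.001 -1.   ] gap 0.727 grip 44.3 F [-1.2  0.3 -0.7] t 18.1
[555.5 172.9  80.5] -> [ 1.000e-03 -4.800e-02  1.039e+00]
```

```bash
python3 -m crank '[[0,0,0,0,-0.044,0.2,0.5],[0,0,0,0,-0.044,0.4,0.5],[0,0,0,0,-0.044,0.6,0.5],[0,0,0,0,-0.044,0.8,0.5],[0,0,0,0,-0.044,0.9,0.5],[0,0,0,0,-0.044,0.95,0.5],[0,0,0,0,-0.044,0.95,0.5]]' |tail -5
python3 -m crank '[[0,0,0,0,0,0.025,0.5],[0,0,0,0,0,0.05,0.5],[0,0,0,0,0,0.07,0.5],[0,0,0,0,0,0.09,0.5],[0,0,0,0,0,0.11,0.5],[0,0,0,0,0,0.125,0.5],[0,0,0,0,0,0.125,0.5]]'
python3 -m crank '[[0,0,0,0,0,0,1],[0,0,0,0,0,0,1],[0,0,0,0,0,0,1],[0,0,0,0,0,0,1],[0,0,0,0,0,0,1]]'|sed -n 2,5p
python3 -m crank '[[0,0,0,0,0,-0.2,1],[0,0,0,0,0,-0.6,1],[0,0,0,0,0,-1,1],[0,0,0,0,0,-1,1],[0,0,0,0,0,-1,1]]'|sed -n 2,2p
python3 - <<'E'
from h import *
p,d,W=cloud("wrist")
print(rim(W,d,(.555,.173),.096))
p,d,W=cloud("top")
print(rim(W,d,(.554,.171),.096))
for q in((.455,-.2147),(.5853,-.3683)): print(rim(W,d,q,.046))
to((587,-368,110))
E
```

```text
ee_pos: [0.5549, 0.173, 0.0872]
orientation: [0.0, 1.0, 0.03, -0.001]
force: [0.2, 0.2, -0.5]
finger_gap: 0.723
grip_force: 44.3
t: 19.27
ee_pos: [0.5561, 0.174, 0.0792]
orientation: [0.0, 1.0, 0.031, 0.001]
force: [-2.0, -1.6, 4.5]
finger_gap: 0.726
grip_force: 44.9
ee_pos: [0.5552, 0.1741, 0.0779]
orientation: [-0.0, 1.0, 0.031, -0.0]
force: [-0.3, -0.4, 0.9]
finger_gap: 0.998
ee_pos: [0.5572, 0.1744, 0.1609]
(array([0.55522186, 0.17420126, 0.03208703]), (np.float64(0.5557245964998503), np.float64(0.17426072691266736), np.float64(0.030602634788720023)), np.float64(0.0951472718016108), np.int64(1338))
(array([0.55250146, 0.17347577, 0.03193174]), (np.float64(0.5534725117949267), np.float64(0.17320154363417772), np.float64(0.030722948298099514)), np.float64(0.09466370314671924), np.int64(89))
(array([ 0.45492007, -0.21498189,  0.03219118]), (np.float64(0.45524461359076024), np.float64(-0.21466893030500622), np.float64(0.0306945288666576)), np.float64(0.044877920674271043), np.int64(158))
(array([ 0.58587585, -0.3687713 ,  0.03272971]), (np.float64(0.5852163302597269), np.float64(-0.36821365115258053), np.float64(0.030794396140322543)), np.float64(0.04450539732757475), np.int64(175))
tcp [554.8 174.  157.4] yaw 3.5 z [-0.001 -0.    -1.   ] gap 1.0 grip 0.0 F [-0.7  0.6 -0.1] t 20.2
[ 587 -368  110] -> [-0.012  6.787  0.593]
```

```bash
python3 -m crank '[[0,0,0,0,0.97,0,1],[0,0,0,0,0.97,0,1],[0,0,0,0,0.97,0,1]]' |sed -n 2p
python3 -m crank '[[0,0,0,0,0.97,0,1],[0,0,0,0,0.97,0,1],[0,0,0,0,0.97,0,1]]' |sed -n 2p
python3 -m crank '[[0,0,0,0,0.97,0,1],[0,0,0,0,0.97,0,1],[0,0,0,0,0.97,0,1]]' |sed -n 2p
python3 -m crank '[[0,0,0,0,0.97,0,1],[0,0,0,0,0.97,0,1],[0,0,0,0,0.97,0,1]]' |sed -n 2p
python3 -m crank '[[0,0,0,0,0.97,0.2,1],[0,0,0,0,0.97,0.2,1],[0,0,0,0,0.97,0.2,1]]' |sed -n 2p
python3 -m crank '[[0,0,0,0,0.97,0.2,1],[0,0,0,0,0.97,0.2,1],[0,0,0,0,0.97,0.2,1]]' |sed -n 2p
python3 -m crank '[[0,0,0,0,0.97,0,1],[0,0,0,0,0.97,0,1],[0,0,0,0,0.97,0,1],[0,0,0,0,0.97,0,1],[0,0,0,0,0.97,0,1],[0,0,0,0,0.97,0,1],[0,0,0,0,0.97,0,1]]' |sed -n 2p
python3 - <<'E'
from h import *
p,d,W=cloud("wrist")
q=rim(W,d,(.587,-.368),.046); print(q)
to(np.r_[np.mean([q[0][:2],q[1][:2]],0)*1000,27])
E
```

```text
ee_pos: [0.5591, 0.0917, 0.156]
ee_pos: [0.5641, 0.0141, 0.1563]
ee_pos: [0.569, -0.0631, 0.1566]
ee_pos: [0.5738, -0.1404, 0.1568]
ee_pos: [0.5777, -0.2173, 0.1391]
ee_pos: [0.5824, -0.2946, 0.123]
ee_pos: [0.5887, -0.3662, 0.1258]
(array([ 0.58691528, -0.36849094,  0.03215004]), (np.float64(0.5874501204616459), np.float64(-0.36835744830890815), np.float64(0.0306196706888139)), np.float64(0.04513132475060008), np.int64(1182))
tcp [ 588.8 -366.5  126.1] yaw 3.59 z [-0.  0. -1.] gap 1.001 grip 0.0 F [ 0.2 -0.3  0.7] t 22.3
[ 587.2 -368.4   27. ] -> [-0.022  0.024  1.238]
```

```bash
python3 -m crank '[[0,0,0,-0.022,0.02,0.4,1],[0,0,0,-0.022,0.02,0.8,1],[0,0,0,-0.022,0.02,0.9,1],[0,0,0,-0.022,0.02,0.9,1]]' 40|sed -n 2p
python3 -m crank '[[0,0,0,0,0,0.15,1],[0,0,0,0,0,0.335,1],[0,0,0,0,0,0.335,1],[0,0,0,0,0,0.335,0.5],[0,0,0,0,0,0.335,0.5],[0,0,0,0,0,0.335,0.5],[0,0,0,0,0,0.335,0.5],[0,0,0,0,0,0.335,0.5]]'
python3 -m crank '[[0,0,0,0,0,-0.3,0.5],[0,0,0,0,0,-0.7,0.5],[0,0,0,0,0,-1,0.5],[0,0,0,0,0,-1,0.5]]'|tail -2
python3 -m crank '[[0,0,0,0,-0.966,-0.9,0.5],[0,0,0,0,-0.966,-0.9,0.5],[0,0,0,0,-0.966,-0.9,0.5],[0,0,0,0,-0.966,-0.9,0.5]]' |sed -n 2p
python3 -m crank '[[0,0,0,0,-0.966,0,0.5],[0,0,0,0,-0.966,0,0.5],[0,0,0,0,-0.966,0,0.5]]' |sed -n 2p
python3 -m crank '[[0,0,0,0,-0.966,0,0.5],[0,0,0,0,-0.966,0,0.5],[0,0,0,0,-0.966,0,0.5]]' |sed -n 2p
python3 -m crank '[[0,0,0,0,-0.966,0,0.5],[0,0,0,0,-0.966,0,0.5],[0,0,0,0,-0.966,0,0.5]]' |sed -n 2p
python3 -m crank '[[0,0,0,0,-0.966,0,0.5],[0,0,0,0,-0.966,0,0.5],[0,0,0,0,-0.966,0,0.5]]' |sed -n 2p
python3 -m crank '[[0,0,0,0,-0.966,0,0.5],[0,0,0,0,-0.966,0,0.5],[0,0,0,0,-0.966,0,0.5]]' |sed -n 2p
python3 -m crank '[[0,0,0,0,-0.95,0,0.5],[0,0,0,0,-0.95,0,0.5],[0,0,0,0,-0.95,0,0.5],[0,0,0,0,-0.95,0,0.5],[0,0,0,0,-0.95,0,0.5],[0,0,0,0,-0.95,0,0.5],[0,0,0,0,-0.95,0,0.5],[0,0,0,0,-0.95,0,0.5]]' 
python3 - <<'E'
from h import *
held(); to((555.5,172.9,96))
E
```

```text
ee_pos: [0.5846, -0.3671, 0.0502]
t: 23.33
ee_pos: [0.5875, -0.3704, 0.0284]
orientation: [0.001, 1.0, 0.03, 0.001]
force: [1.1, -0.5, 3.0]
finger_gap: 0.725
grip_force: 44.4
finger_gap: 0.727
grip_force: 44.1
ee_pos: [0.5843, -0.2906, 0.184]
ee_pos: [0.5765, -0.2103, 0.1776]
ee_pos: [0.5717, -0.1336, 0.1777]
ee_pos: [0.5671, -0.0569, 0.178]
ee_pos: [0.5626, 0.0199, 0.1783]
ee_pos: [0.5581, 0.0968, 0.1784]
t: 25.92
ee_pos: [0.5542, 0.1676, 0.1792]
orientation: [0.0, 1.0, 0.03, -0.0]
force: [-0.3, 0.3, -0.0]
finger_gap: 0.729
grip_force: 44.4
held off mm [ 0.5  0.4 30.8] rim-tcp 17.0 tilt deg [0.9 0.1] 5101
tcp [554.1 167.8 179.3] yaw 3.42 z [ 0. -0. -1.] gap 0.73 grip 44.4 F [-0.1  0.3 -0.2] t 26.0
[555.5 172.9  96. ] -> [ 0.021 -0.063  1.041]
```

```bash
python3 -m crank '[[0,0,0,0.01,-0.048,0.2,0.5],[0,0,0,0.01,-0.048,0.4,0.5],[0,0,0,0.01,-0.048,0.6,0.5],[0,0,0,0.01,-0.048,0.8,0.5],[0,0,0,0.01,-0.048,0.9,0.5],[0,0,0,0.01,-0.048,0.95,0.5],[0,0,0,0.01,-0.048,0.95,0.5]]' |tail -5
python3 -m crank '[[0,0,0,0,0,0.025,0.5],[0,0,0,0,0,0.05,0.5],[0,0,0,0,0,0.07,0.5],[0,0,0,0,0,0.09,0.5],[0,0,0,0,0,0.11,0.5],[0,0,0,0,0,0.13,0.5],[0,0,0,0,0,0.13,0.5]]'
python3 -m crank '[[0,0,0,0,0,0,1],[0,0,0,0,0,0,1],[0,0,0,0,0,0,1],[0,0,0,0,0,0,1],[0,0,0,0,0,0,1]]'|sed -n 2,5p
python3 -m crank '[[0,0,0,0,0,-0.2,1],[0,0,0,0,0,-0.6,1],[0,0,0,0,0,-1,1],[0,0,0,0,0,-1,1],[0,0,0,0,0,-1,1]]'|sed -n 2,2p
python3 - <<'E'
from h import *
p,d,W=cloud("wrist")
print(rim(W,d,(.555,.173),.112))
p,d,W=cloud("top")
print(rim(W,d,(.554,.171),.112))
for q in((.455,-.2147),): print(rim(W,d,q,.046))
to((457,-214.5,110))
E
```

```text
ee_pos: [0.554, 0.1723, 0.1025]
orientation: [0.0, 1.0, 0.03, -0.001]
force: [-0.1, -0.6, -1.6]
finger_gap: 0.728
grip_force: 44.4
t: 27.13
ee_pos: [0.5553, 0.173, 0.0943]
orientation: [-0.0, 1.0, 0.031, 0.001]
force: [-3.0, -0.6, 6.2]
finger_gap: 0.728
grip_force: 45.1
ee_pos: [0.5543, 0.1727, 0.0927]
orientation: [0.0, 1.0, 0.031, -0.0]
force: [-0.2, 0.2, -0.4]
finger_gap: 1.004
ee_pos: [0.5563, 0.173, 0.1757]
(array([0.55502112, 0.1732157 , 0.0320948 ]), (np.float64(0.5554700401287698), np.float64(0.1733058543079702), np.float64(0.03063017962416826)), np.float64(0.11107788508629733), np.int64(1354))
(array([0.55264038, 0.17170543, 0.0318535 ]), (np.float64(0.5532621648553184), np.float64(0.17214285011601643), np.float64(0.030772055803039607)), np.float64(0.11093557907786555), np.int64(95))
(array([ 0.45518307, -0.21498062,  0.03207927]), (np.float64(0.455212332477163), np.float64(-0.2146928660565408), np.float64(0.030689610766720728)), np.float64(0.04499368343428489), np.int64(158))
tcp [554.  172.7 172.2] yaw 3.5 z [-0.001 -0.    -1.   ] gap 1.0 grip 0.0 F [-0.2  0.6  0.6] t 28.1
[ 457.  -214.5  110. ] -> [-1.505  4.756  0.779]
```

```bash
python3 -m crank '[[0,0,0,-0.251,0.793,0,1],[0,0,0,-0.251,0.793,0,1],[0,0,0,-0.251,0.793,0,1]]' |sed -n 2p
python3 -m crank '[[0,0,0,-0.251,0.793,0,1],[0,0,0,-0.251,0.793,0,1],[0,0,0,-0.251,0.793,0,1]]' |sed -n 2p
python3 -m crank '[[0,0,0,-0.251,0.793,0,1],[0,0,0,-0.251,0.793,0,1],[0,0,0,-0.251,0.793,0,1]]' |sed -n 2p
python3 -m crank '[[0,0,0,-0.251,0.793,0,1],[0,0,0,-0.251,0.793,0,1],[0,0,0,-0.251,0.793,0,1]]' |sed -n 2p
python3 -m crank '[[0,0,0,-0.251,0.793,0.3,1],[0,0,0,-0.251,0.793,0.3,1],[0,0,0,-0.251,0.793,0.3,1]]' |sed -n 2p
python3 -m crank '[[0,0,0,-0.251,0.793,0.3,1],[0,0,0,-0.251,0.793,0.3,1],[0,0,0,-0.251,0.793,0.3,1],[0,0,0,-0.251,0.793,0.3,1],[0,0,0,-0.251,0.793,0.3,1],[0,0,0,-0.251,0.793,0.3,1],[0,0,0,-0.251,0.793,0.3,1]]' |sed -n 2p
python3 - <<'E'
from h import *
p,d,W=cloud("wrist")
q=rim(W,d,(.457,-.2145),.046); print(q)
to(np.r_[np.mean([q[0][:2],q[1][:2]],0)*1000,27])
E
```

```text
ee_pos: [0.536, 0.1048, 0.1704]
ee_pos: [0.5202, 0.0406, 0.171]
ee_pos: [0.5045, -0.0235, 0.1714]
ee_pos: [0.4888, -0.0877, 0.1718]
ee_pos: [0.4717, -0.1516, 0.1459]
ee_pos: [0.4581, -0.2134, 0.1252]
(array([ 0.45668637, -0.21457603,  0.03202894]), (np.float64(0.45713793846050893), np.float64(-0.21459528579085357), np.float64(0.03063312827028232)), np.float64(0.045121736768250986), np.int64(1161))
tcp [ 458.1 -213.5  125.3] yaw 3.59 z [ 0.001 -0.    -1.   ] gap 0.998 grip 0.0 F [-0.2  0.7  0. ] t 29.9
[ 456.9 -214.6   27. ] -> [-0.016  0.012  1.229]
```

```bash
python3 -m crank '[[0,0,0,-0.012,0.008,0.4,1],[0,0,0,-0.012,0.008,0.8,1],[0,0,0,-0.012,0.008,0.9,1],[0,0,0,-0.012,0.008,0.9,1]]' 40|sed -n 2p
python3 -m crank '[[0,0,0,0,0,0.15,1],[0,0,0,0,0,0.325,1],[0,0,0,0,0,0.325,1],[0,0,0,0,0,0.325,0.5],[0,0,0,0,0,0.325,0.5],[0,0,0,0,0,0.325,0.5],[0,0,0,0,0,0.325,0.5],[0,0,0,0,0,0.325,0.5]]'
python3 -m crank '[[0,0,0,0,0,-0.3,0.5],[0,0,0,0,0,-0.7,0.5],[0,0,0,0,0,-1,0.5],[0,0,0,0,0,-1,0.5]]'|tail -2
python3 -m crank '[[0,0,0,0.253,-0.791,-1,0.5],[0,0,0,0.253,-0.791,-1,0.5],[0,0,0,0.253,-0.791,-1,0.5],[0,0,0,0.253,-0.791,-1,0.5]]' |sed -n 2p
python3 -m crank '[[0,0,0,0.253,-0.791,-0.1,0.5],[0,0,0,0.253,-0.791,-0.1,0.5],[0,0,0,0.253,-0.791,-0.1,0.5]]' |sed -n 2p
python3 -m crank '[[0,0,0,0.253,-0.791,0,0.5],[0,0,0,0.253,-0.791,0,0.5],[0,0,0,0.253,-0.791,0,0.5]]' |sed -n 2p
python3 -m crank '[[0,0,0,0.253,-0.791,0,0.5],[0,0,0,0.253,-0.791,0,0.5],[0,0,0,0.253,-0.791,0,0.5]]' |sed -n 2p
python3 -m crank '[[0,0,0,0.253,-0.791,0,0.5],[0,0,0,0.253,-0.791,0,0.5],[0,0,0,0.253,-0.791,0,0.5]]' |sed -n 2p
python3 -m crank '[[0,0,0,0.253,-0.76,0,0.5],[0,0,0,0.253,-0.76,0,0.5],[0,0,0,0.253,-0.76,0,0.5],[0,0,0,0.253,-0.76,0,0.5],[0,0,0,0.253,-0.76,0,0.5],[0,0,0,0.253,-0.76,0,0.5],[0,0,0,0.253,-0.76,0,0.5],[0,0,0,0.253,-0.76,0,0.5]]' 
python3 - <<'E'
from h import *
held(); to((555.2,173.2,112))
E
```

```text
ee_pos: [0.4545, -0.2132, 0.0504]
t: 30.95
ee_pos: [0.4579, -0.2161, 0.0289]
orientation: [0.001, 1.0, 0.031, 0.001]
force: [-0.6, 1.5, 5.5]
finger_gap: 0.729
grip_force: 44.1
finger_gap: 0.729
grip_force: 44.2
ee_pos: [0.476, -0.1499, 0.1919]
ee_pos: [0.4897, -0.0836, 0.1948]
ee_pos: [0.5056, -0.0194, 0.1938]
ee_pos: [0.5221, 0.0445, 0.1939]
ee_pos: [0.5386, 0.1087, 0.1941]
t: 33.28
ee_pos: [0.5547, 0.1675, 0.1949]
orientation: [0.0, 1.0, 0.03, 0.0]
force: [0.7, 0.3, 0.5]
finger_gap: 0.729
grip_force: 44.3
held off mm [ 0.1  0.3 30.8] rim-tcp 16.5 tilt deg [ 0.8 -0.2] 4861
tcp [554.7 167.8 195. ] yaw 3.45 z [ 0. -0. -1.] gap 0.728 grip 44.3 F [-0.6 -0.2 -1.1] t 33.3
[555.2 173.2 112. ] -> [ 0.01  -0.068  1.037]
```

```bash
python3 -m crank '[[0,0,0,0.003,-0.05,0.2,0.5],[0,0,0,0.003,-0.05,0.4,0.5],[0,0,0,0.003,-0.05,0.6,0.5],[0,0,0,0.003,-0.05,0.8,0.5],[0,0,0,0.003,-0.05,0.9,0.5],[0,0,0,0.003,-0.05,0.94,0.5],[0,0,0,0.003,-0.05,0.94,0.5]]' |tail -5
python3 -m crank '[[0,0,0,0,0,0.025,0.5],[0,0,0,0,0,0.05,0.5],[0,0,0,0,0,0.07,0.5],[0,0,0,0,0,0.09,0.5],[0,0,0,0,0,0.11,0.5],[0,0,0,0,0,0.135,0.5],[0,0,0,0,0,0.135,0.5]]'
python3 -m crank '[[0,0,0,0,0,0,1],[0,0,0,0,0,0,1],[0,0,0,0,0,0,1],[0,0,0,0,0,0,1],[0,0,0,0,0,0,1]]'|sed -n 2,5p
python3 -m crank '[[0,0,0,0,0,-0.2,1],[0,0,0,0,0,-0.6,1],[0,0,0,0,0,-0.8,1],[0,0,0,0,0,-0.8,1],[0,0,0,0,0,-0.8,1],[0,0,0,0,0,-0.8,1]]'|sed -n 2,2p
python3 - <<'E'
from h import *
p,d,W=cloud("wrist"); cv2.imwrite("pics/w5.png",p[:,:,::-1])
print(rim(W,d,(.555,.173),.128))
p,d,W=cloud("top")
print(rim(W,d,(.554,.171),.128))
m=(np.hypot(W[...,0]-.4625,W[...,1]+.0874)<.036)&(W[...,2]>.028); print(circ(W[m][:,:2]),W[m].mean(0))
p,d,W=cloud("scene"); cv2.imwrite("pics/s5.png",p[150:350,250:,::-1])
to((464,-86.3,110))
E
```

```text
ee_pos: [0.5543, 0.1724, 0.1192]
orientation: [0.0, 1.0, 0.03, -0.001]
force: [0.2, 0.6, -1.1]
finger_gap: 0.728
grip_force: 44.3
t: 34.5
ee_pos: [0.5561, 0.1729, 0.1109]
orientation: [-0.0, 1.0, 0.031, 0.002]
force: [-1.9, -0.0, 7.7]
finger_gap: 0.73
grip_force: 45.1
ee_pos: [0.5545, 0.1726, 0.1086]
orientation: [0.0, 1.0, 0.031, -0.0]
force: [0.1, 0.0, -0.4]
finger_gap: 1.003
ee_pos: [0.554, 0.1726, 0.1719]
(array([0.55531091, 0.17325227, 0.03223874]), (np.float64(0.5558512936227876), np.float64(0.17326484137119863), np.float64(0.030603194282494063)), np.float64(0.12707384086676463), np.int64(1686))
(array([0.5533244 , 0.17254547, 0.03213224]), (np.float64(0.5536937760060148), np.float64(0.17212683880258145), np.float64(0.030818221900272696)), np.float64(0.12693481457503009), np.int64(97))
(np.float64(0.46250857276563945), np.float64(-0.08740448389904465), np.float64(0.00897407970345952)) [ 0.46251882 -0.08740137  0.03354826]
tcp [553.7 172.5 171.2] yaw 3.5 z [-0.003 -0.    -1.   ] gap 1.003 grip 0.0 F [ 0.3 -0.  -0.1] t 35.6
[464.  -86.3 110. ] -> [-1.314  3.16   0.769]
```

View pics/s5.png

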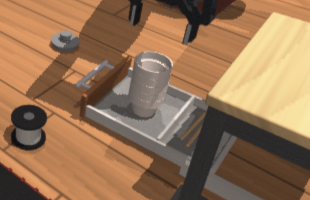

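The crop shows one straight stack of five in the tray at about (150,85). Its rim is at 128 mm, so every pot is home. The lid is next, at crop (65,42).

```bash
python3 -m crank '[[0,0,0,-0.328,0.79,0,1],[0,0,0,-0.328,0.79,0,1],[0,0,0,-0.328,0.79,0,1]]' |sed -n 2p
python3 -m crank '[[0,0,0,-0.328,0.79,0,1],[0,0,0,-0.328,0.79,0,1],[0,0,0,-0.328,0.79,0,1]]' |sed -n 2p
python3 -m crank '[[0,0,0,-0.328,0.79,0.2,1],[0,0,0,-0.328,0.79,0.2,1],[0,0,0,-0.328,0.79,0.2,1]]' |sed -n 2p
python3 -m crank '[[0,0,0,-0.328,0.79,0.4,1],[0,0,0,-0.328,0.79,0.4,1],[0,0,0,-0.328,0.79,0.4,0.6],[0,0,0,-0.328,0.79,0.4,0.6],[0,0,0,-0.328,0.79,0.4,0.6],[0,0,0,-0.328,0.79,0.4,0.6],[0,0,0,-0.328,0.79,0.4,0.6],[0,0,0,-0.328,0.79,0.4,0.6]]' |sed -n 2p
python3 - <<'E'
from h import *
p,d,W=cloud("wrist"); cv2.imwrite("pics/w6.png",p[:,:,::-1])
k=rim(W,d,(.464,-.0863),.034,.03,.004); f=rim(W,d,(.464,-.0863),.0155,.045,.004); print(k,f)
to((*np.array(k[1][:2])*1000,20))
E
```

```text
ee_pos: [0.5303, 0.1046, 0.1712]
ee_pos: [0.5083, 0.0401, 0.1717]
ee_pos: [0.4854, -0.024, 0.1547]
ee_pos: [0.4661, -0.0853, 0.1254]
(array([ 0.46405765, -0.08684569,  0.01290958]), (np.float64(0.4644542635407037), np.float64(-0.0868796340702687), np.float64(0.009071354854242876)), np.float64(0.03343475788681405), np.int64(879)) (array([ 0.46401129, -0.08695255,  0.03340476]), (np.float64(0.46374746486305907), np.float64(-0.08694815089051551), np.float64(0.025490750536564067)), np.float64(0.015465836923043597), np.int64(4225))
tcp [465.9 -85.4 125.3] yaw 3.58 z [ 0.001 -0.    -1.   ] gap 0.596 grip 0.0 F [0.4 0.1 0.7] t 37.0
[464.5 -86.9  20. ] -> [-0.02   0.018  1.316]
```

View pics/w6.png

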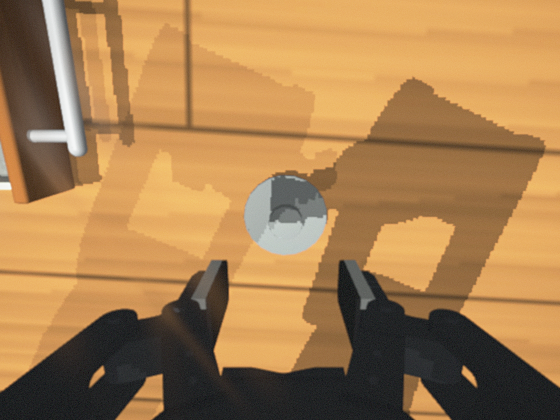

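The lid is centred at (286,215), and the fingers are part-closed around its line.

```bash
python3 -m crank '[[0,0,0,-0.018,0.014,0.4,0.6],[0,0,0,-0.018,0.014,0.8,0.6],[0,0,0,-0.018,0.014,0.9,0.6],[0,0,0,-0.018,0.014,0.9,0.6]]' 60|sed -n 2p
python3 -m crank '[[0,0,0,0,0,0.2,0.6],[0,0,0,0,0,0.35,0.6],[0,0,0,0,0,0.4,0.6],[0,0,0,0,0,0.4,0.6],[0,0,0,0,0,0.4,0.1],[0,0,0,0,0,0.4,0.1],[0,0,0,0,0,0.4,0.1],[0,0,0,0,0,0.4,0.1],[0,0,0,0,0,0.4,0.1],[0,0,0,0,0,0.4,0.1],[0,0,0,0,0,0.4,0.1]]'
python3 -m crank '[[0,0,0,0,0,-0.3,0.1],[0,0,0,0,0,-0.7,0.1],[0,0,0,0,0,-1,0.1],[0,0,0,0,0,-1,0.1]]'|tail -4
python3 -m crank '[[0,0,0,0.333,-0.79,-0.95,0.1],[0,0,0,0.333,-0.79,-0.95,0.1],[0,0,0,0.333,-0.79,-0.95,0.1],[0,0,0,0.333,-0.79,-0.95,0.1]]' |sed -n 2p
python3 -m crank '[[0,0,0,0.333,-0.79,0,0.1],[0,0,0,0.333,-0.79,0,0.1],[0,0,0,0.333,-0.79,0,0.1]]' |sed -n 2p
python3 -m crank '[[0,0,0,0.333,-0.79,0,0.1],[0,0,0,0.333,-0.79,0,0.1],[0,0,0,0.333,-0.79,0,0.1]]' |sed -n 2p
python3 -m crank '[[0,0,0,0.333,-0.76,0,0.1],[0,0,0,0.333,-0.76,0,0.1],[0,0,0,0.333,-0.76,0,0.1],[0,0,0,0.333,-0.76,0,0.1],[0,0,0,0.333,-0.76,0,0.1],[0,0,0,0.333,-0.76,0,0.1],[0,0,0,0.333,-0.76,0,0.1],[0,0,0,0.333,-0.76,0,0.1]]' 
python3 - <<'E'
from h import *
c=r.state()["ee_pos"];p,d,W=cloud("wrist"); cv2.imwrite("pics/w7.png",p[:,:,::-1])
m=(d>0)&(np.hypot(W[...,0]-c[0],W[...,1]-c[1])<.045)&(W[...,2]>c[2]-.012)&(W[...,2]<c[2]+.004)&(W[...,0]>c[0])
q=W[m]; print(np.round((np.percentile(q[:,:3],[1,50,99],axis=0)-c)*1000,1),circ(q[np.hypot(q[:,0]-c[0],q[:,1]-c[1])>.03][:,:2]-c[:2]))
print("tilt",np.degrees(np.linalg.lstsq(np.c_[q[:,:2]-c[:2],np.ones(len(q))],q[:,2],rcond=None)[0][:2]))
to((555.5,173.2,141))
E
```

```text
ee_pos: [0.4616, -0.086, 0.0505]
t: 38.28
ee_pos: [0.4652, -0.0877, 0.0226]
orientation: [0.0, 1.0, 0.031, 0.001]
force: [-0.8, 0.3, 5.6]
finger_gap: 0.271
grip_force: 58.5
orientation: [0.002, 1.0, 0.031, 0.005]
force: [0.9, 0.2, 0.1]
finger_gap: 0.27
grip_force: 58.9
ee_pos: [0.49, -0.021, 0.1815]
ee_pos: [0.5097, 0.045, 0.1759]
ee_pos: [0.5324, 0.1096, 0.1756]
t: 40.12
ee_pos: [0.555, 0.1681, 0.1769]
orientation: [0.0, 1.0, 0.03, -0.0]
force: [-0.1, 0.3, -1.5]
finger_gap: 0.268
grip_force: 59.4
[[  0.9 -30.4  -9.3]
 [ 15.4   1.2  -7.2]
 [ 31.2  31.3   2.6]] (np.float64(-0.00024957415827727135), np.float64(0.000184675100783216), np.float64(0.031456559994508075))
tilt [-2.16726551 -0.09122331]
tcp [555.  168.3 177. ] yaw 3.44 z [ 0. -0. -1.] gap 0.269 grip 59.4 F [-0.2 -0.3 -1. ] t 40.2
[555.5 173.2 141. ] -> [ 0.009 -0.061  0.45 ]
```

View pics/w7.png

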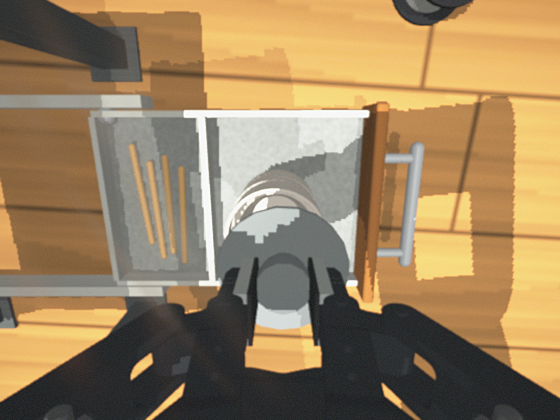

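The lid is held level and centred, just short (in y) of the stack. I'll align it and lower it.

```bash
python3 -m crank '[[0,0,0,0.006,-0.052,0.1,0.1],[0,0,0,0.006,-0.052,0.2,0.1],[0,0,0,0.006,-0.052,0.26,0.1],[0,0,0,0.006,-0.052,0.26,0.1],[0,0,0,0.006,-0.052,0.26,0.1],[0,0,0,0.006,-0.052,0.26,0.1]]'|sed -n 2,4p
python3 -m crank '[[0,0,0,0,0,0.04,0.1],[0,0,0,0,0,0.08,0.1],[0,0,0,0,0,0.11,0.1],[0,0,0,0,0,0.13,0.1],[0,0,0,0,0,0.15,0.1],[0,0,0,0,0,0.15,0.1]]'|sed -n 2,6p
python3 -m crank '[[0,0,0,0,0,0.01,0.1],[0,0,0,0,0,0.02,0.1],[0,0,0,0,0,0.02,0.1]]'|sed -n 2,6p
```

```text
ee_pos: [0.5553, 0.1734, 0.156]
orientation: [0.0, 1.0, 0.031, -0.0]
force: [0.1, -0.1, -0.5]
ee_pos: [0.5553, 0.1733, 0.1439]
orientation: [0.0, 1.0, 0.031, -0.0]
force: [0.4, 0.1, -0.7]
finger_gap: 0.272
grip_force: 59.5
ee_pos: [0.5559, 0.1734, 0.1432]
orientation: [-0.0, 1.0, 0.031, 0.001]
force: [0.4, -1.8, 3.5]
finger_gap: 0.269
grip_force: 59.7
```

```bash
python3 -m crank '[[0,0,0,0,0,0.01,0.1],[0,0,0,0,0,0.02,0.1],[0,0,0,0,0,0.025,0.1],[0,0,0,0,0,0.025,0.1]]'|sed -n 2,4p
python3 -m crank '[[0,0,0,0,0,0.01,0.1],[0,0,0,0,0,0.02,0.1],[0,0,0,0,0,0.025,0.1],[0,0,0,0,0,0.025,0.1]]'|sed -n 2,6p
```

```text
ee_pos: [0.5561, 0.1734, 0.1417]
orientation: [-0.0, 1.0, 0.031, 0.001]
force: [0.5, -1.6, 5.4]
ee_pos: [0.5555, 0.1733, 0.1386]
orientation: [0.0, 1.0, 0.031, 0.0]
force: [0.9, -0.6, 4.2]
finger_gap: 0.268
grip_force: 59.8
```

```bash
python3 -m crank '[[0,0,0,0,0,0.01,0.1],[0,0,0,0,0,0.02,0.1],[0,0,0,0,0,0.02,0.1]]'|sed -n 2,4p
python3 -m crank '[[0,0,0,0,0,-0.02,0.6],[0,0,0,0,0,-0.02,0.6],[0,0,0,0,0,-0.02,0.6],[0,0,0,0,0,-0.02,0.6],[0,0,0,0,0,-0.02,0.6]]'|sed -n 2,6p
python3 -m crank '[[0,0,0,0,0,-0.2,0.6],[0,0,0,0,0,-0.4,0.6],[0,0,0,0,0,-0.6,0.6],[0,0,0,0,0,-0.6,0],[0,0,0,0,0,-0.6,0],[0,0,0,0,0,-0.6,0],[0,0,0,0,0,-0.6,0],[0,0,0,0,0,-0.6,0],[0,0,0,0,0,-0.6,0]]'|sed -n 2,6p
python3 - <<'E'
from h import *
p,d,W=cloud("wrist")
for t,R_ in((.150,.03),(.132,.045)): print(rim(W,d,(.5555,.1733),t,R_,.006))
p,d,W=cloud("top")
for t,R_ in((.150,.03),(.132,.045)): print(rim(W,d,(.5535,.172),t,R_,.006))
to((555.5,173.3,152))
E
```

```text
ee_pos: [0.5562, 0.1734, 0.1385]
orientation: [-0.0, 1.0, 0.031, 0.001]
force: [-0.5, -1.2, 11.9]
ee_pos: [0.5548, 0.1733, 0.1378]
orientation: [0.0, 1.0, 0.031, -0.001]
force: [-0.7, -0.2, -0.8]
finger_gap: 0.598
grip_force: 0.0
ee_pos: [0.5547, 0.1732, 0.1854]
orientation: [0.0, 1.0, 0.031, -0.001]
force: [-0.1, 0.3, -0.2]
finger_gap: -0.002
grip_force: 0.0
(array([0.55508002, 0.17356635, 0.01301614]), (np.float64(0.5568930731464358), np.float64(0.17383379416039718), np.float64(0.008624866844704163)), np.float64(0.14940967553769052), np.int64(1226))
(array([0.55478357, 0.1737921 , 0.03345185]), (np.float64(0.5558672211540516), np.float64(0.17373293620481112), np.float64(0.02482555878882138)), np.float64(0.13149677153852862), np.int64(5658))
(array([0.5471416 , 0.17124368, 0.01109627]), (np.float64(0.5479173460417149), np.float64(0.17125989052136412), np.float64(0.006848806192527519)), np.float64(0.1493528920803488), np.int64(52))
(array([0.55310327, 0.17281465, 0.03331172]), (np.float64(0.5538966474436973), np.float64(0.17241794921880244), np.float64(0.026249113187974304)), np.float64(0.13129247496865837), np.int64(613))
tcp [555.  173.3 185.9] yaw 3.5 z [-0.001 -0.    -1.   ] gap 0.004 grip 0.0 F [-0.  -0.6  0.7] t 43.6
[555.5 173.3 152. ] -> [0.007 0.    0.424]
```

The lid is home: flange top 132 mm, knob top 150 mm, and it took 12 N. Next I'll move the closed fingers to the front of the handle.

```bash
python3 -m crank '[[0,0,0,0,0,-0.2,0],[0,0,0,-0.015,0.3,-0.2,0],[0,0,0,-0.015,0.6,-0.2,0],[0,0,0,-0.015,0.99,-0.2,0],[0,0,0,-0.015,0.99,-0.2,0]]'|sed -n 2p
python3 -m crank '[[0,0,0,-0.015,0.5,0,0],[0,0,0,-0.015,0.99,0,0],[0,0,0,-0.015,0.99,0.1,0],[0,0,0,-0.015,0.99,0.1,0]]'|sed -n 2p
python3 -m crank '[[0,0,0,0,0,0.5,0],[0,0,0,0,0,1,0],[0,0,0,0,0,1,0],[0,0,0,0,0,1,0]]'|sed -n 2p
python3 -m crank '[[0,0,0,0,0,0.5,0],[0,0,0,0,0,0.95,0],[0,0,0,0,0,1,0],[0,0,0,0,0,1,0],[0,0,0,0,0,1,0],[0,0,0,0,0,1,0]]'|sed -n 2,4p
python3 - <<'E'
from h import *
p,d,W=cloud("wrist"); cv2.imwrite("pics/w8.png",p[:,:,::-1])
m=(d>0)&(W[...,2]>.04)&(W[...,2]<.056)&(W[...,1]>.035)&(W[...,1]<.075)&(W[...,0]>.49)&(W[...,0]<.63); q=W[m]; print(len(q),np.percentile(q,[2,50,98],axis=0))
p,d,W=cloud("top")
for t,R_ in((.150,.03),(.132,.045)): print(rim(W,d,(.5535,.172),t,R_,.006))
to((562,30,30))
E
```

```text
ee_pos: [0.5593, 0.09, 0.2025]
ee_pos: [0.562, 0.0136, 0.1931]
ee_pos: [0.5601, 0.0166, 0.1122]
ee_pos: [0.5654, 0.0151, 0.0381]
orientation: [0.0, 1.0, 0.031, 0.003]
force: [1.5, -0.4, 0.2]
4304 [[0.52018921 0.0533758  0.04435882]
 [0.58866166 0.05946182 0.04880497]
 [0.61439764 0.07310413 0.05072431]]
(array([0.55361096, 0.17615474, 0.01165921]), (np.float64(0.554238246292704), np.float64(0.17742489779006293), np.float64(0.007021048197733981)), np.float64(0.14919990456343407), np.int64(82))
(array([0.55575391, 0.18111349, 0.03176123]), (np.float64(0.5553848567912), np.float64(0.18025456836984377), np.float64(0.02172865346441844)), np.float64(0.13133057470393472), np.int64(367))
tcp [564.9  15.   37.6] yaw 3.51 z [ 0.005 -0.001 -1.   ] gap 0.005 grip 0.0 F [ 0.7 -0.4  0.5] t 45.3
[562  30  30] -> [-0.025 -0.19   0.094]
```

View pics/w8.png

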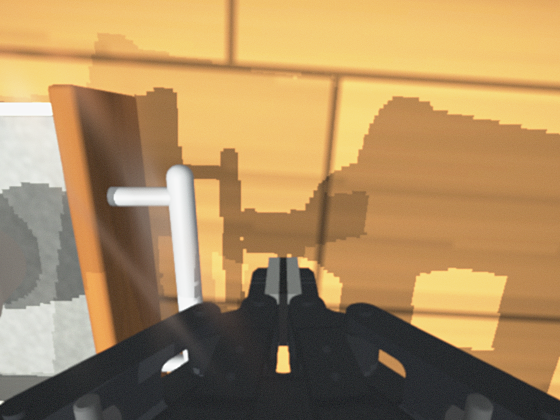

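The handle bar is at about (185,260), just ahead of the closed fingers at (285,270). I'll push, starting gently.

```bash
python3 -m crank '[[0,0,0,-0.015,0,0.08,0],[0,0,0,-0.015,-0.06,0.08,0],[0,0,0,-0.015,-0.12,0.08,0],[0,0,0,-0.015,-0.17,0.08,0],[0,0,0,-0.015,-0.21,0.08,0],[0,0,0,-0.015,-0.25,0.08,0],[0,0,0,-0.015,-0.29,0.08,0],[0,0,0,-0.015,-0.33,0.08,0],[0,0,0,-0.015,-0.37,0.08,0]]'|sed -n 2,4p
python3 -m crank '[[0,0,0,0,-0.04,0,0],[0,0,0,0,-0.09,0,0],[0,0,0,0,-0.14,0,0],[0,0,0,0,-0.19,0,0],[0,0,0,0,-0.24,0,0],[0,0,0,0,-0.29,0,0],[0,0,0,0,-0.34,0,0],[0,0,0,0,-0.39,0,0],[0,0,0,0,-0.44,0,0],[0,0,0,0,-0.49,0,0],[0,0,0,0,-0.54,0,0],[0,0,0,0,-0.59,0,0]]'|sed -n 2,4p
python3 - <<'E'
from h import *
p,d,W=cloud("scene"); cv2.imwrite("pics/s9.png",p[100:360,200:,::-1])
to((562,200,30))
E
```

```text
ee_pos: [0.5596, 0.0446, 0.0281]
orientation: [0.0, 1.0, 0.031, 0.0]
force: [0.5, -1.1, 0.1]
ee_pos: [0.5567, 0.0921, 0.0281]
orientation: [0.0, 1.0, 0.031, 0.0]
force: [0.5, -1.2, -0.5]
tcp [556.6  92.8  28.1] yaw 3.51 z [-0.     0.001 -1.   ] gap 0.002 grip 0.0 F [0.2 0.1 0.2] t 47.1
[562 200  30] -> [ 0.15  -1.333 -0.023]
```

View pics/s9.png

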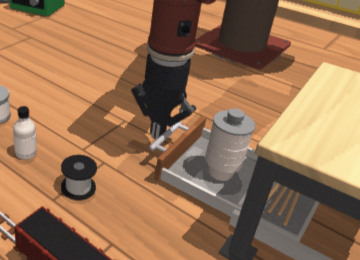

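The stack is upright with its lid flush, and the tray is moving in. I'll continue.

```bash
python3 -m crank '[[0,0,0,0,-0.05,0,0],[0,0,0,0,-0.1,0,0],[0,0,0,0,-0.15,0,0],[0,0,0,0,-0.2,0,0],[0,0,0,0,-0.25,0,0],[0,0,0,0,-0.3,0,0],[0,0,0,0,-0.35,0,0],[0,0,0,0,-0.4,0,0],[0,0,0,0,-0.45,0,0],[0,0,0,0,-0.5,0,0],[0,0,0,0,-0.55,0,0],[0,0,0,0,-0.6,0,0]]'|sed -n 2,4p
python3 -m crank '[[0,0,0,0,-0.05,0,0],[0,0,0,0,-0.1,0,0],[0,0,0,0,-0.15,0,0],[0,0,0,0,-0.2,0,0],[0,0,0,0,-0.25,0,0],[0,0,0,0,-0.3,0,0],[0,0,0,0,-0.35,0,0],[0,0,0,0,-0.4,0,0],[0,0,0,0,-0.44,0,0],[0,0,0,0,-0.48,0,0],[0,0,0,0,-0.52,0,0],[0,0,0,0,-0.56,0,0]]'|sed -n 2,4p
python3 -m crank '[[0,0,0,0,-0.03,0,0],[0,0,0,0,-0.06,0,0],[0,0,0,0,-0.09,0,0],[0,0,0,0,-0.12,0,0],[0,0,0,0,-0.15,0,0]]'|sed -n 2,4p
```

```text
ee_pos: [0.5537, 0.14, 0.0281]
orientation: [-0.0, 1.0, 0.031, -0.0]
force: [0.7, -2.0, 0.1]
ee_pos: [0.551, 0.1845, 0.0281]
orientation: [0.0, 1.0, 0.031, 0.0]
force: [0.3, -5.2, 0.5]
ee_pos: [0.5502, 0.197, 0.0281]
orientation: [-0.001, 1.0, 0.03, 0.0]
force: [0.2, 0.0, -0.1]
```

```bash
python3 -m crank '[[0,0,0,0,-0.03,0,0],[0,0,0,0,-0.06,0,0],[0,0,0,0,-0.08,0,0],[0,0,0,0,-0.1,0,0],[0,0,0,0,-0.1,0,0]]'|sed -n 2,4p
```

```text
ee_pos: [0.5501, 0.1997, 0.0282]
orientation: [0.004, 1.0, 0.031, -0.001]
force: [-0.2, -21.8, 4.2]
```

That is the stop: 22 N. I'll back off and check.

```bash
python3 -m crank '[[0,0,0,0,0.05,0,0],[0,0,0,0,0.2,0,0],[0,0,0,0,0.5,0,0],[0,0,0,0,0.9,0,0],[0,0,0,0,0.9,0,0]]'|sed -n 2,4p
python3 -m crank '[[0,0,0,0,0.4,-0.4,0],[0,0,0,0,0.6,-0.8,0],[0,0,0,0,0.9,-1,0],[0,0,0,0,0.9,-1,0]]'|sed -n 2,2p
python3 -m crank '[[0,0,0,-0.3,0.4,-0.4,0],[0,0,0,-0.6,0.6,-0.8,0],[0,0,0,-0.9,0.9,-1,0],[0,0,0,-0.9,0.9,-1,0],[0,0,0,-0.9,0.9,-1,0]]'|sed -n 2,4p
python3 - <<'E'
from h import *
p,d,W=cloud("top"); x,y,z=[W[...,i] for i in range(3)]
m=(d>0)&(x>.48)&(x<.64)&(y>.19)&(y<.235)&(z>.038)&(z<.056); q=W[m]; print("handle",len(q),q.mean(0))
b,_,_,_=blobs("top",lim=((.4,.82),(-.5,.15)))
for k in b: print(k[:6])
p,d,W=cloud("scene"); cv2.imwrite("pics/s10.png",cv2.resize(p[150:400,300:,::-1],None,fx=2,fy=2))
cv2.imwrite("pics/t10.png",0*p)
E
```

```text
ee_pos: [0.5545, 0.1286, 0.0281]
orientation: [0.001, 1.0, 0.03, 0.0]
force: [-0.3, -0.4, 0.4]
ee_pos: [0.5625, 0.0575, 0.1134]
ee_pos: [0.4913, -0.0164, 0.1895]
orientation: [0.0, 1.0, 0.029, 0.002]
force: [-0.0, 0.6, 0.1]
handle 373 [0.55469688 0.21944973 0.04842288]
(840, np.float64(742.0), np.float64(57.4), np.float64(31.3), np.float64(52.7), array([741.5,  57.2,  22. ]))
(521, np.float64(745.1), np.float64(-78.8), np.float64(10.3), np.float64(105.8), array([745.2, -78.9,   7.3]))
(1277, np.float64(710.7), np.float64(-222.5), np.float64(36.5), np.float64(60.0), array([ 710.5, -222.2,   25.6]))
```

View pics/s10.png

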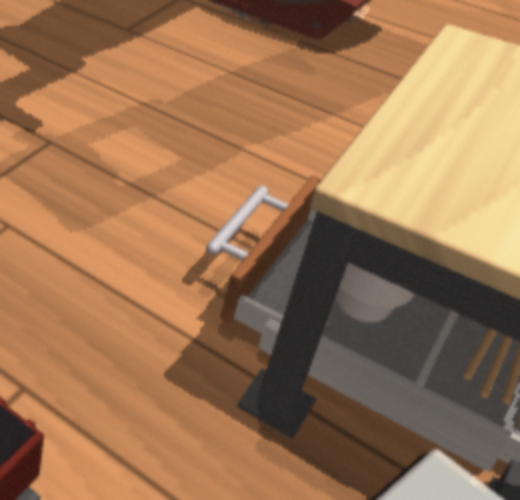

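The tray is fully in: the handle travelled 164 mm. The stack still stands in it (pot base at (375,295) under the board), and the bystanders have not moved.

```bash
python3 -c "
from workcell import r
print(r.sign_off())"
```

```text
the job is handed in; nothing more can be done
None
```

The job is done and handed in: all five pots are nested in one upright stack with the lid pressed flush, the tray is pushed in to its stop with the catch drawn home, and the bottle, tin and reel have not moved.

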